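Probe a stool's leg socket and fit the spare leg that stands level

ROBOT

A 6-joint arm with a two-finger parallel gripper is mounted at the origin on the work surface. World frame = base frame: x ahead of the robot, y to its left, z up, the work surface at z = 0. Lengths are in mm, angles in rad, forces in N, time in s.
With the tool pointing down it reaches from about 275 to 1000 mm from the base axis. Payload 8.4 kg.
Tool frame: the origin (TCP) lies between the finger pads; the fingertips stand 22 mm ahead of it and the grasp point (between the pads) lies 3 mm ahead of it (r.nose_length is the distance from the TCP to the fingertips, in mm); z points along the fingers, y is the direction in which the jaws open and shut (so a half turn about z gives the same grasp; the last joint's range is limited). The gripper opens to 85 mm and grips with 20 to 120 N. Pads are 22 mm wide; open, the fingers measure 114 mm over their backs; the gripper's body (76 mm by 85 mm) begins 54 mm behind the grasp point. The pads swing forward as they close: fully open they stand 13 mm farther back than shut.
Start: joints at [1.293, 0.353, 1.633, -0, 1.155, -0.002], TCP at [170.196, 601.383, 253.281] pointing down, gripper open.
Joint ranges: [-2.63, 2.63], [-0.92, 2.1], [0.06, 2.66], [-1.3, 4.44], [0, 2.69], [-3.02, 3.02]. Speed limits (rad/s): [2.22, 2.22, 2.79, 3.14, 3.14, 3.14].

INTERFACE

Orientations are given as [roll, pitch, yaw] about the fixed x, y, z axes, in that order (R = Rz(yaw) Ry(pitch) Rx(roll)).
In Python, from rig import r, viewer, order gives the robot as it stands.
- The arm moves only by the shell command python3 -m inch 'ROWS' [FORCE]. ROWS is JSON, a list of rows, each a list of 7 numbers: the opening, from 0 (shut) to 1 (fully open), then the shift along the tool's x, y, z in mm, then the turn, a rotation vector about the tool's x, y, z in degrees. A call has 1 to 8 rows; each row shifts and turns the pose as measured when the row begins, along the tool's axes as they then stand; what a row does not reach is not made up. A row lasts 1/10 s, in which the tool goes at most 50 mm and 8.59 degrees, less where a joint would pass 70% of its speed; a pose out of reach is approached as far as the arm can. A call is refused whole if a number of a shift passes 50 or a number of a turn 8.59, either way. A call with a gripper value outside its range is refused whole. The fingers move at their own pace and stop on an object; FORCE is the grip in N (left out, the last holds). Time passes only in rows, so rows that do not move let the fingers close. It gives the time, the measured TCP pose, the force and the opening at its end, in the units of the state.
- r.sense(): the state, without advancing time (a new reading comes with each control period).
- viewer.grab_frame(name): name is "scene" or "side" or "wrist"; returns the picture (384x512x3 uint8, red, green, blue); there is no depth.
- viewer.camera_params(name): a dict with "intrinsics" (3x3 intrinsics, pixels), "pose" (4x4, takes a point from camera to world coordinates); the wrist camera has in their place "T_tool_cam" (4x4, takes a point from camera to tool coordinates, whose origin is the TCP and whose axes are the flange's). Camera axes: x right, y up, looking along -z (the intrinsics and any distortion apply to the point x, -y, -z); pixel columns grow to the right and rows downward; lengths in mm; the calibration is good to about 2 mm. The wrist camera is an equidistant fisheye: a pixel r from the principal point sees the ray r / f radians off the axis. A picture is of the moment at which its call begins: read the wrist's pose just before it. camera_params takes no time and is no camera call.
- order.sign_off(): hands the job in, once; it reports no verdict.
The state is a dict: "clock": time; "qpos": joint angles; "qvel": joint speeds; "joint_efforts": joint torques, N m; "eef_pos": TCP position; "tcp_rot": TCP orientation; "contact_force": force on the tool from outside, world axes, zero at the start; "wrist_torque": the same for the moment, N m; "opening": opening from 0.0 (shut) to 1.0 (fully open).
Only numpy, scipy, OpenCV 4.12 (cv2) and the standard library are available. Lean on these libraries where they do the work, as an engineer would, in place of code of your own. Each camera call takes 0.05 s, during which the arm holds its last target.

TASK

A leg has broken out of the little stool lying upside down on the bench, and an unknown length of old tenon is left in its socket: first feel the bottom of the empty socket with the depth probe, resting its tip on it with a light push, and stand the probe back in its hole in the tool block. Then take the spare leg that will end level with the other three, stand it tenon down in the socket, press it firmly home on the bottom without forcing the old wood, and let go. Leave the other two spare legs standing where they are and do not disturb the pot, eggs, jar and mug.

Things in the scene. Friction and masses are not known exactly. Their poses are not given: they have to be found in the camera images.
- stool: Low stool upside down on the bench, held fast by cleats. Seat slab 200 (x) by 300 (y) by 50 mm thick, upper face 50 mm above the bench. Three legs 30 mm thick stand at (68,-118), (-68,118), (68,118) mm and end 130 mm above that face; the leg at (-68,-118) is missing. Origin: centre of the slab's face on the bench, z up. The old wood splits if pushes and side wedging on it add up to over 40 N.
- socket (a point): Centre of the empty socket's mouth, in the seat's upper face, 50 mm above the bench; axes as the stool's, z up. Plain vertical blind hole 27 mm across, 1 mm chamfer. A flat-topped stub of old tenon fills its bottom, so the free depth is 16, 28 or 40 mm, unknown until probed: come down slowly (15 mm/s). A leg is home when pressed on the bottom with 6 N or more for 0.3 s.
- probe: Depth probe standing upright, tip down, in the tool block: steel rod 8 mm thick, then a round wooden handle 24 mm thick from 120 to 185 mm above the tip (straight from 130 to 175 mm); a ferrule up to 14 mm thick from 110 to 120 mm. About 90 g. Origin: centre of the flat tip; z runs along the rod to the handle. The bottom is felt when the tip rests on it with 1.5 N or more for 0.2 s.
- probe_tip (a point): Centre of the probe's flat tip (the same point as the probe's origin).
- block_hole (a point): Centre of the mouth of the probe's hole, at the top of the tool block, 70 mm above the bench. The hole is vertical, 14 mm across with a 2 mm chamfer, 60 mm deep, so the standing probe's tip is 10 mm above the bench.
- tool_block: Wooden block fixed on the bench, 70 (x) by 160 (y) by 70 mm high, drilled in the middle for the probe; two short nail punches stick up 30 mm, 55 mm to either side of the hole along y. Origin: centre of its underside, z up.
- leg_short: Spare turned wooden leg, 146 mm long, the shortest of three, standing on the bench tenon down; about 75 g. Its lowest 50 mm is 26 mm thick (1.5 mm end chamfer); it is 30 mm thick from 70 mm up to 32 mm below the top, 27 mm at the top. Origin: centre of the tenon's flat end; z runs along the leg. In a socket 16 mm deep it stands 130 mm above the seat.
- leg_mid: Spare turned wooden leg, 158 mm long, the middle one of three, standing on the bench tenon down; about 75 g. Its lowest 50 mm is 26 mm thick (1.5 mm end chamfer); it is 30 mm thick from 70 mm up to 32 mm below the top, 27 mm at the top. Origin: centre of the tenon's flat end; z runs along the leg. In a socket 28 mm deep it stands 130 mm above the seat.
- leg_long: Spare turned wooden leg, 170 mm long, the longest of three, standing on the bench tenon down; about 75 g. Its lowest 50 mm is 26 mm thick (1.5 mm end chamfer); it is 30 mm thick from 70 mm up to 32 mm below the top, 27 mm at the top. Origin: centre of the tenon's flat end; z runs along the leg. In a socket 40 mm deep it stands 130 mm above the seat.
- pot: Lidded aluminium pot, 190 mm wide and 167 mm high with its knob, two black side handles; bystander. Origin: centre of its underside.
- egg_bowl: White bowl of three brown eggs, 156 mm wide, 67 mm high; bystander. Origin: centre of its underside.
- sauce_jar: Amber jar with a black cap, 68 mm wide, 100 mm high; bystander. Origin: centre of its underside.
- mug: White mug, 80 mm wide, 85 mm high, with its handle at its +y side; bystander. Origin: centre of its underside.
There are look-alikes about, which are no part of the job. Of the things like the tool_block, leave any that is black; of the rest the smaller one is meant. What is shaped like the leg_long but purple is not meant.

How it is judged (in metres and radians):
On the way, in this order (a step that is already met when the one before it is completed fails the run):
1. the probe's tip rests on the bottom of the empty socket, pressed on it with at least 1.5 N (z of probe_tip in the frame of socket below -0.012 m and horizontal distance between probe_tip and socket below 0.0125 m and contact force between stool and anything else above 1.5 N), for 0.2 s.
2. a leg stands in the socket, level with the other three, and is pressed down on the bottom with at least 6 N (((z of leg_short in the frame of socket between -0.0195 and -0.0125 m and horizontal distance between leg_short and socket below 0.003 m and angle between leg_short's own z axis and vertical below 0.05 rad) or (z of leg_mid in the frame of socket between -0.0315 and -0.0245 m and horizontal distance between leg_mid and socket below 0.003 m and angle between leg_mid's own z axis and vertical below 0.05 rad) or (z of leg_long in the frame of socket between -0.0435 and -0.0365 m and horizontal distance between leg_long and socket below 0.003 m and angle between leg_long's own z axis and vertical below 0.05 rad)) and contact force between stool and anything else above 6 N), for 0.3 s.
At the end, for the whole second after the job is handed in: One spare leg stands in the socket: 3 mm of its axis, 0.05 rad of upright, top level with the others to 3.5 mm, at rest. The other two stand upright on the bench, moved under 60 mm. The probe rests in its block hole: tip 50 mm down or more, 9 mm of the axis, lean under 0.15 rad (((z of leg_short in the frame of socket between -0.0195 and -0.0125 m and horizontal distance between leg_short and socket below 0.003 m and angle between each of leg_short, leg_mid, leg_long's own z axis and vertical below 0.05 rad and linear speed of leg_short below 0.01 m/s and height (world z) of leg_mid between -0.004 and 0.004 m and distance of each of leg_mid, leg_long from where it was at the start of the episode below 0.06 m and height (world z) of leg_long between -0.004 and 0.004 m) or (z of leg_mid in the frame of socket between -0.0315 and -0.0245 m and horizontal distance between leg_mid and socket below 0.003 m and angle between each of leg_mid, leg_short, leg_long's own z axis and vertical below 0.05 rad and linear speed of leg_mid below 0.01 m/s and height (world z) of leg_short between -0.004 and 0.004 m and distance of each of leg_short, leg_long from where it was at the start of the episode below 0.06 m and height (world z) of leg_long between -0.004 and 0.004 m) or (z of leg_long in the frame of socket between -0.0435 and -0.0365 m and horizontal distance between leg_long and socket below 0.003 m and angle between each of leg_long, leg_short, leg_mid's own z axis and vertical below 0.05 rad and linear speed of leg_long below 0.01 m/s and height (world z) of leg_short between -0.004 and 0.004 m and distance of each of leg_short, leg_mid from where it was at the start of the episode below 0.06 m and height (world z) of leg_mid between -0.004 and 0.004 m)) and horizontal distance between probe_tip and block_hole below 0.009 m and z of probe_tip in the frame of block_hole below -0.05 m and angle between probe's own z axis and vertical below 0.15 rad and linear speed of probe below 0.01 m/s); the robot touches nothing.
It fails at once if the contact forces on the stool, pushing and wedging added up, pass 40 N (contact force between stool and anything else above 40 N).
It fails at once if the pot is shoved (30 mm) or tipped (0.3 rad) (distance of pot from where it was at the start of the episode above 0.03 m or angle between pot's own z axis and vertical above 0.3 rad).
It fails at once if the egg bowl is shoved (30 mm) or tipped (0.3 rad) (distance of egg_bowl from where it was at the start of the episode above 0.03 m or angle between egg_bowl's own z axis and vertical above 0.3 rad).
It fails at once if the sauce jar is shoved (30 mm) or tipped (0.3 rad) (distance of sauce_jar from where it was at the start of the episode above 0.03 m or angle between sauce_jar's own z axis and vertical above 0.3 rad).
It fails at once if the mug is shoved (30 mm) or tipped (0.3 rad) (distance of mug from where it was at the start of the episode above 0.03 m or angle between mug's own z axis and vertical above 0.3 rad).
It also fails if it takes over 67 s, if anything falls off the work surface, if the arm or the gripper's body presses on something with over 40 N, if the wrist force passes 120 N, or if a joint passes its speed limit or range.

## Working session

There is one attempt and no reset: what is moved stays moved. The work goes in short steps, Python scripts to look and compute and a shell command to move; the robot and the scene stay as the last step left them, time stands still between calls to the robot, and variables do not carry over. Pictures are saved under pics/ and viewed, and the job is handed in when it is done.

```bash
ls; mkdir -p pics; python3 - <<'E'
from rig import r, viewer, order
import cv2
s=r.sense();print({k:s[k] for k in s})
for n in ("scene","side","wrist"):
    p=viewer.camera_params(n);print(n,p)
    cv2.imwrite(f"pics/{n}0.png",cv2.cvtColor(viewer.grab_frame(n),cv2.COLOR_RGB2BGR))
E
```

```text
pics
{'clock': 0.0, 'qpos': array([ 1.29261508e+00,  3.53678538e-01,  1.63415329e+00,  7.71017997e-06,
        1.15519384e+00, -2.39684193e-03]), 'qvel': array([ 5.84948406e-04, -9.52123569e-04,  3.51274743e-05, -4.17576632e-04,
        3.82238202e-03, -5.69638201e-05]), 'joint_efforts': array([ 3.76942131e-03, -6.05241108e+01, -3.42081392e+01,  2.85758806e-04,
        9.13227821e-03,  4.52405388e-06]), 'eef_pos': array([170.05934483, 600.94522038, 252.53448529]), 'tcp_rot': array([-3.14015967e+00, -1.04840393e-05,  2.86580512e+00]), 'contact_force': array([ 1.13773316, -0.08593538,  1.02225141]), 'wrist_torque': array([-0.01052153,  0.01484178,  0.01108963]), 'opening': 1.0004337053364483}
scene {'intrinsics': array([[372.28098017,   0.        , 255.70190996],
       [  0.        , 372.28098017, 188.35291403],
       [  0.        ,   0.        ,   1.        ]]), 'pose': array([[ 7.71520184e-01, -4.14549191e-01,  4.82602916e-01,
         1.12209349e+03],
       [ 6.36027099e-01,  4.84649824e-01, -6.00486533e-01,
        -6.72052604e+02],
       [ 1.50377881e-02,  7.70236013e-01,  6.3
[... 482 characters left out ...]
    [-1.65117433e-02,  8.48970701e-01,  5.28181892e-01,
         7.86264252e+02],
       [ 0.00000000e+00,  0.00000000e+00,  0.00000000e+00,
         1.00000000e+00]])}
wrist {'intrinsics': array([[297.31863964,   0.        , 256.3774427 ],
       [  0.        , 297.31863964, 186.85566846],
       [  0.        ,   0.        ,   1.        ]]), 'T_tool_cam': array([[-4.11761858e-04,  9.65870306e-01,  2.59025834e-01,
         6.47543822e+01],
       [ 9.99999574e-01,  6.11579744e-04, -6.90838551e-04,
        -8.00875642e-01],
       [-8.25675396e-04,  2.59025439e-01, -9.65870147e-01,
        -1.20498426e+02],
       [ 0.00000000e+00,  0.00000000e+00,  0.00000000e+00,
         1.00000000e+00]])}
```

View pics/scene0.png

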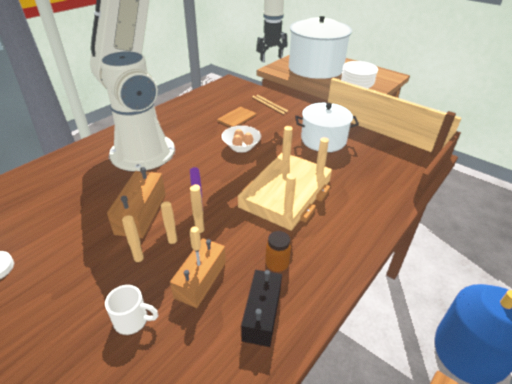

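View pics/side0.png

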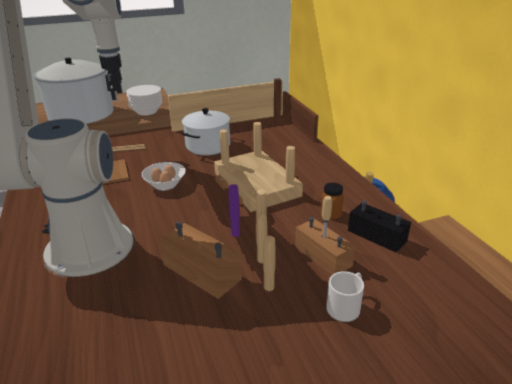

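View pics/wrist0.png

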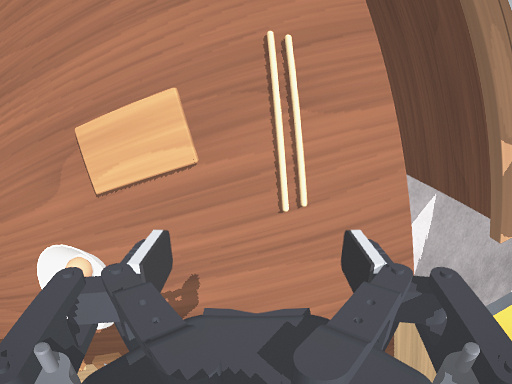

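```bash
cat > h.py <<'E'
import numpy as np, cv2
from rig import r, viewer, order
from scipy.spatial.transform import Rotation as R
def toolT(s=None):
    s=s or r.sense(); T=np.eye(4); T[:3,:3]=R.from_euler('xyz',s['tcp_rot']).as_matrix(); T[:3,3]=s['eef_pos']; return T
def cam(n,s=None):
    p=viewer.camera_params(n)
    return p['intrinsics'], (toolT(s)@p['T_tool_cam'] if n=='wrist' else p['pose'])
def ray(n,uv,KT=None):
    K,T=KT or cam(n); u,v=uv
    x=(u-K[0,2])/K[0,0]; y=(v-K[1,2])/K[1,1]
    if n=='wrist':
        th=np.hypot(x,y); d=np.array([x/th*np.sin(th),y/th*np.sin(th),np.cos(th)]) if th>1e-9 else np.array([0,0,1.])
    else: d=np.array([x,y,1.])
    d=T[:3,:3]@(d*[1,-1,-1]); return T[:3,3],d/np.linalg.norm(d)
def onz(n,uv,z,KT=None):
    o,d=ray(n,uv,KT); return o+d*(z-o[2])/d[2]
def proj(n,P,KT=None):
    K,T=KT or cam(n); p=np.linalg.inv(T)@np.append(P,1); q=p[:3]*[1,-1,-1]
    if n=='wrist':
        rr=np.hypot(q[0],q[1]); th=np.arctan2(rr,q[2]); a=q[:2]/max(rr,1e-9)*th
    else: a=q[:2]/q[2]
    return np.array([K[0,0]*a[0]+K[0,2],K[1,1]*a[1]+K[1,2]])
def tri(l):
    A=np.zeros((3,3));b=np.zeros(3)
    for o,d in l:
        M=np.eye(3)-np.outer(d,d);A+=M;b+=M@o
    X=np.linalg.solve(A,b); return X,[np.linalg.norm((np.eye(3)-np.outer(d,d))@(X-o)) for o,d in l]
def snap(n,f):
    s=r.sense(); im=viewer.grab_frame(n); cv2.imwrite(f'pics/{f}.png',cv2.cvtColor(im,cv2.COLOR_RGB2BGR)); np.savez(f'pics/{f}.npz',K=cam(n,s)[0],T=cam(n,s)[1]); return im,cam(n,s)
def crop(src,dst,x0,y0,x1,y1,k):
    im=cv2.imread(f'pics/{src}.png')[y0:y1,x0:x1]; cv2.imwrite(f'pics/{dst}.png',cv2.resize(im,None,fx=k,fy=k,interpolation=cv2.INTER_CUBIC))
def load(f):
    z=np.load(f'pics/{f}.npz'); return z['K'],z['T']
E
python3 -c "
from h import *
crop('scene0','sc1',90,110,350,350,3) 
crop('side0','sd1',150,110,420,330,2.9)
for uv in [(127,330),(170,243),(200,232),(137,260)]: print(uv,onz('scene',uv,0))
"
```

```text
(127, 330) [ 5.92753436e+02 -4.96497278e+02  1.13686838e-13]
(170, 243) [ 456.5632496  -246.85114852    0.        ]
(200, 232) [ 491.96879103 -157.68792662    0.        ]
(137, 260) [ 4.34909217e+02 -3.49636852e+02  1.13686838e-13]
```

```bash
python3 -c "
import cv2
for f in('sc1','sd1'): print(cv2.imread(f'pics/{f}.png').shape)"
```

```text
(720, 780, 3)
(638, 783, 3)
```

View pics/sc1.png

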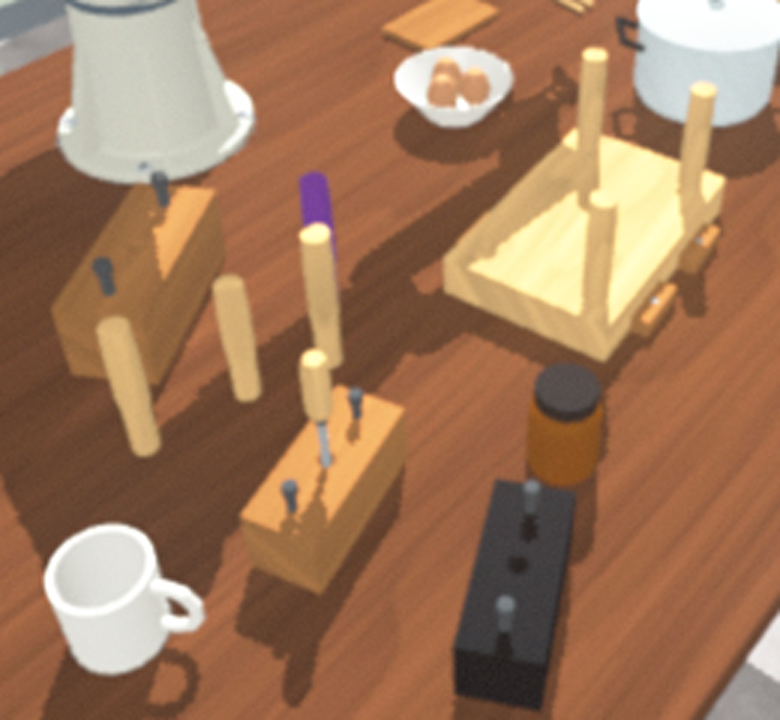

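View pics/sd1.png

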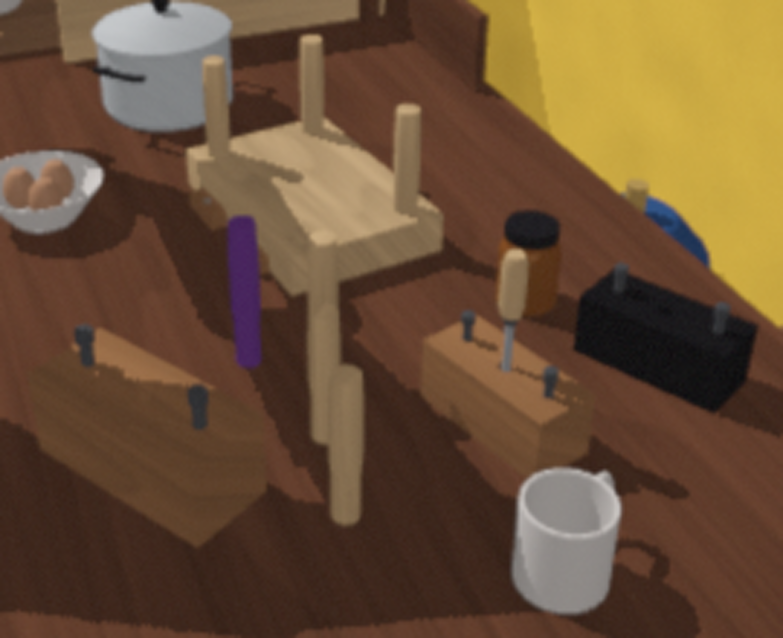

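```bash
python3 - <<'E'
from h import *
S=lambda x,y:(90+x/3,110+y/3)
D=lambda x,y:(150+x/2.9,110+y/2.9)
np.set_printoptions(precision=1,suppress=True)
print('legbottoms scene z~5')
for p in [(146,447),(246,393),(330,360)]: print(onz('scene',S(*p),3))
print('legbottoms side')
for p in [(345,515),(322,437)]: print(onz('side',D(*p),3))
print('leg tops scene at z146,158,170')
for p in [(116,328),(229,285),(315,236)]: print([onz('scene',S(*p),z) for z in (146,158,170)])
print('stool leg tops z180')
for a,b in [((594,58),(214,65)),((704,92),(311,44)),((602,202),(407,112))]:
    print(onz('scene',S(*a),180),onz('side',D(*b),180),tri([ray('scene',S(*a)),ray('side',D(*b))]))
print('probe top'); print(tri([ray('scene',S(315,359)),ray('side',D(514,258))]))
print('punches z100')
for a,b in [((290,487),(551,373)),((356,395),(468,318))]: print(onz('scene',S(*a),100),onz('side',D(*b),100))
print('hole',onz('scene',S(326,465),70),onz('side',D(506,370),70))
E
```

```text
legbottoms scene z~5
[ 438.  -345.5    3. ]
[ 457.4 -239.3    3. ]
[ 488.1 -153.6    3. ]
legbottoms side
[ 432.5 -348.     3. ]
[ 450.2 -242.5    3. ]
leg tops scene at z146,158,170
[array([ 426.3, -336.4,  146. ]), array([ 438.3, -342.3,  158. ]), array([ 450.4, -348.1,  170. ])]
[array([ 457.7, -236. ,  146. ]), array([ 469.2, -243.6,  158. ]), array([ 480.8, -251.1,  170. ])]
[array([ 465.9, -136.4,  146. ]), array([ 477.3, -145.7,  158. ]), array([ 488.7, -155. ,  170. ])]
stool leg tops z180
[506.6 264.4 180. ] [497.7 253.3 180. ] (array([502. , 271.4, 173.4]), [np.float64(1.4509421971010044), np.float64(1.4509421971011713)])
[640.5 284.8 180. ] [629.5 270.2 180. ] (array([636.6, 292.5, 172.3]), [np.float64(2.0512698421169993), np.float64(2.051269842116879)])
[669.4  50.9 180. ] [661.9  46.4 180. ] (array([666.2,  56. , 175.1]), [np.float64(0.1943283270633621), np.float64(0.19432832706349842)])
probe top
(array([ 621.3, -278.3,  189.7]), [np.float64(1.5909022229686882), np.float64(1.590902222968681)])
punches z100
[ 640.1 -334.   100. ] [ 633.6 -340.6  100. ]
[ 610.  -228.8  100. ] [ 602.4 -236.9  100. ]
hole [ 626.7 -284.5   70. ] [ 618.3 -288.3   70. ]
```

```bash
python3 -m inch '[[1,-36,-32,0,0,0,0],[1,-36,-32,0,0,0,0],[1,-36,-32,0,0,0,0],[1,-36,-32,0,0,0,0],[1,-36,-32,0,0,0,0],[1,-36,-32,0,0,0,0],[1,-36,-32,0,0,0,0],[1,-36,-32,0,0,0,0]]' 40
```

```text
clock: 0.95
eef_pos: [380.9, 269.6, 250.8]
tcp_rot: [-3.141, -0.001, 2.875]
contact_force: [1.2, 1.1, -1.4]
opening: 1.003
```

```bash
cat >> h.py <<'E'
def go(x,y,z,n=None,step=45,yaw=None):
    s=r.sense();T=toolT(s); d=T[:3,:3].T@(np.array([x,y,z])-T[:3,3]); L=np.linalg.norm(d)
    n=n or max(1,int(np.ceil(L/step))); print('tool delta',d.round(1),'L',round(L,1),'rows',n,'each',(d/n).round(1))
    if yaw is not None: print('turn tool z deg',np.degrees((s['tcp_rot'][2]-yaw+np.pi)%(2*np.pi)-np.pi).round(1))
    tl=R.from_matrix(np.array([[1,0,0],[0,-1,0],[0,0,-1]])@R.from_euler('z',-s['tcp_rot'][2]).as_matrix()@T[:3,:3]); 
    Rd=R.from_euler('xyz',[np.pi,0,s['tcp_rot'][2]]).as_matrix(); print('levelling rotvec deg',np.degrees(R.from_matrix(T[:3,:3].T@Rd).as_rotvec()).round(2))
E
python3 -c "
from h import *
go(533,27,270)"
```

```text
tool delta [-210.6 -194.   -19.3] L 287.0 rows 7 each [-30.1 -27.7  -2.8]
levelling rotvec deg [-0.01 -0.03  0.  ]
```

```bash
python3 -m inch '[[1,-30,-28,-3,0,0,0],[1,-30,-28,-3,0,0,0],[1,-30,-28,-3,0,0,0],[1,-30,-28,-3,0,0,0],[1,-30,-28,-3,0,0,0],[1,-30,-28,-3,0,0,0],[1,-15,-14,0,0,0,0],[1,0,0,0,0,0,0]]' ; python3 -c "
from h import *
snap('wrist','w1')"
```

```text
clock: 1.75
eef_pos: [526.8, 26.5, 269.2]
tcp_rot: [-3.141, 0.001, 2.869]
contact_force: [-0.6, -0.2, -0.4]
opening: 1.001
```

View pics/w1.png

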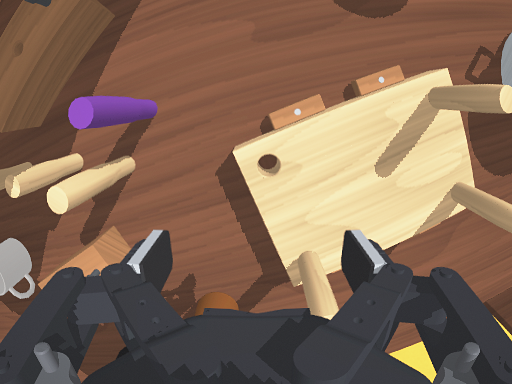

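```bash
python3 - <<'E'
from h import *
crop('w1','w1c',230,130,310,200,9)
KT=load('w1')
print(onz('wrist',(269,163),50,KT))
E
```

```text
[528.50498384  40.48630784  50.        ]
```

View pics/w1c.png

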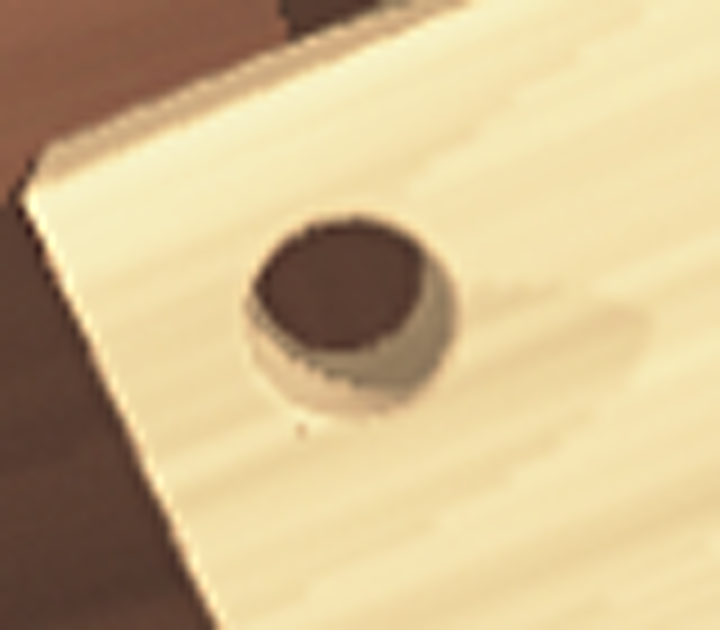

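```bash
python3 -m inch '[[1,0,0,0,0,0,8.5],[1,0,0,0,0,0,8.5],[1,0,0,0,0,0,8.5],[1,0,0,0,0,0,8.5],[1,0,0,0,0,0,8.5],[1,0,0,0,0,0,8.5],[1,0,0,0,0,0,8.5],[1,0,0,0,0,0,8.5]]';python3 -m inch '[[1,0,0,0,0,0,8.5],[1,0,0,0,0,0,8.5],[1,0,0,0,0,0,8.5],[1,0,0,0,0,0,0]]' ; python3 -c "
from h import *
snap('wrist','w2')
print(proj('wrist',[528.5,38,50],load('w2')))"
```

```text
clock: 2.6
eef_pos: [519.0, 36.9, 267.3]
tcp_rot: [-3.135, -0.003, 1.667]
contact_force: [-0.2, -0.2, 0.4]
opening: 0.999
clock: 3.0
eef_pos: [515.1, 42.5, 266.5]
tcp_rot: [-3.131, 0.0, 1.216]
contact_force: [-0.6, 0.3, -0.2]
opening: 0.997
[270.12125191 165.08112465]
```

View pics/w2.png

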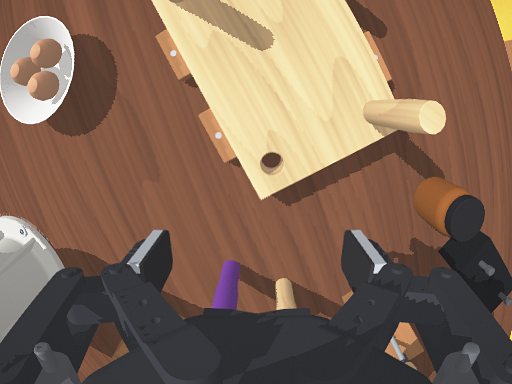

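```bash
python3 - <<'E'
from h import *
crop('w2','w2c',240,130,310,200,10)
E
```

```text
(no output)
```

View pics/w2c.png

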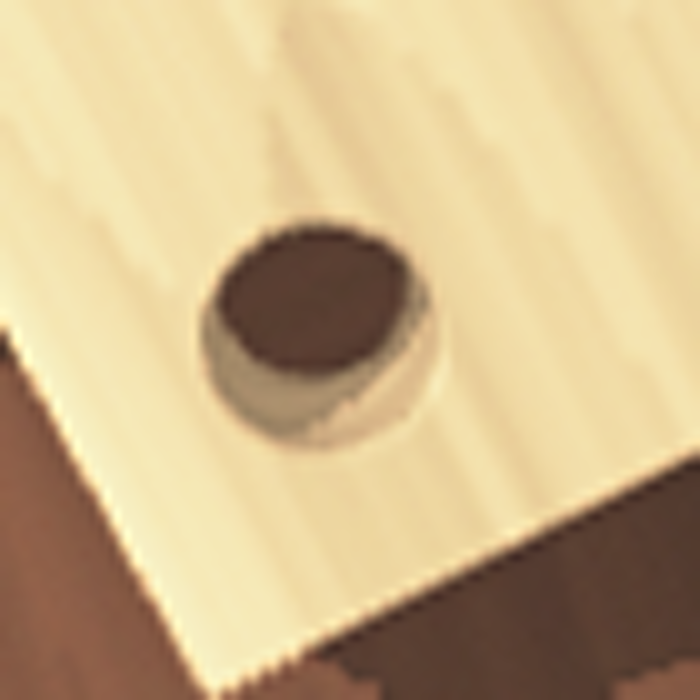

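```bash
python3 - <<'E'
from h import *
a=load('w1');b=load('w2')
print(onz('wrist',(268.6,164.6),50,a),onz('wrist',(271.8,163.0),50,b))
print(tri([ray('wrist',(268.6,164.6),a),ray('wrist',(271.8,163.0),b)]))
# corner of slab and edges
print(onz('wrist',(230+22/9,130+195/9),50,a),onz('wrist',(240+21,130+69),50,b))
# stool leg near base / tops in w1:  
go(528,39,350,step=48)
E
```

```text
[530.2083549   39.54390406  50.        ] [531.14478832  39.63491501  50.        ]
(array([530.9157446 ,  39.3155403 ,  47.20694253]), [np.float64(0.25462254906554976), np.float64(0.2546225490655315)])
[504.23529897   3.37124474  50.        ] [504.542547     3.18460798  50.        ]
tool delta [  1.1  12.4 -83.6] L 84.5 rows 2 each [  0.6   6.2 -41.8]
levelling rotvec deg [-0.61  0.01 -0.  ]
```

```bash
python3 -c "
from h import *
go(600,-270,275,step=47)"
```

```text
tool delta [-264.5  186.7  -10.4] L 323.9 rows 7 each [-37.8  26.7  -1.5]
levelling rotvec deg [-0.61  0.01 -0.  ]
```

```bash
python3 -m inch '[[1,-38,27,-2,-0.6,0,0],[1,-38,27,-2,0,0,0],[1,-38,27,-2,0,0,0],[1,-38,27,-2,0,0,0],[1,-38,27,-2,0,0,0],[1,-38,27,-2,0,0,0],[1,-38,27,-2,0,0,0],[1,0,0,0,0,0,0]]' ; python3 -c "
from h import *
snap('wrist','w3')"
```

```text
clock: 3.85
eef_pos: [609.6, -274.7, 279.8]
tcp_rot: [-3.141, -0.001, 1.272]
contact_force: [0.1, -0.0, -0.7]
opening: 0.995
```

View pics/w3.png

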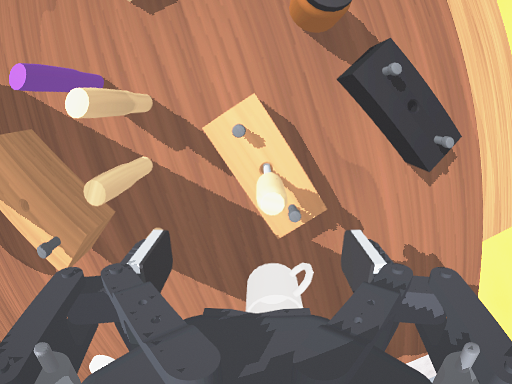

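```bash
python3 - <<'E'
from h import *
crop('w3','w3c',195,85,335,245,4.5)
E
```

```text
(no output)
```

View pics/w3c.png

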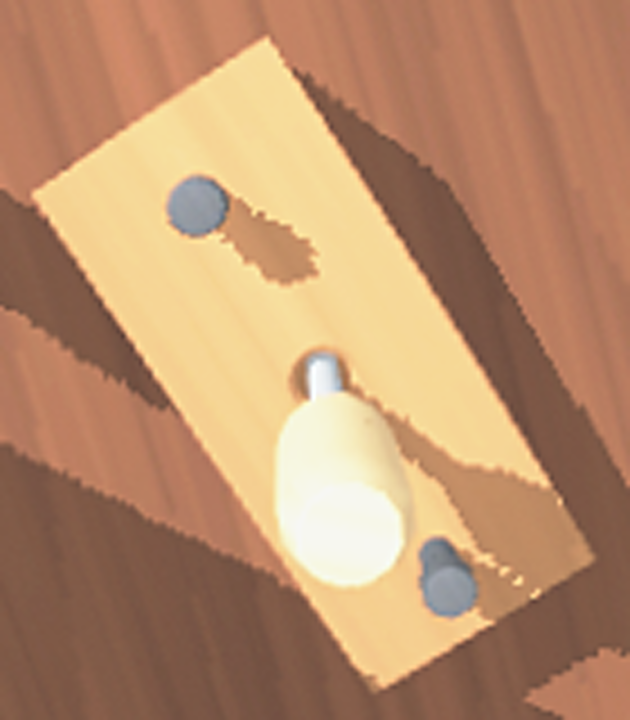

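```bash
python3 - <<'E'
from h import *
KT=load('w3')
P=lambda x,y:(195+x/4.5-.4,85+y/4.5-.4)
c=[onz('wrist',P(*p),70,KT)[:2] for p in [(32,192),(268,37),(596,558),(378,690)]]
print(c, np.mean(c,0)); 
for i in range(4): print(np.linalg.norm(c[i]-c[(i+1)%4]))
print('hole rim',onz('wrist',P(321,375),70,KT))
print('punch tops',onz('wrist',P(198,206),100,KT),onz('wrist',P(450,590),100,KT))
print('handle top',onz('wrist',P(348,533),195,KT))
t=onz('wrist',P(348,533),195,KT); go(t[0],t[1],168)
E
```

```text
[array([ 565.06112867, -213.38202341]), array([ 632.22578694, -194.77323285]), array([ 676.12388664, -347.94256132]), array([ 610.0781212, -366.9064455])] [ 620.87223086 -280.75106577]
69.69489512753238
159.33576604393662
68.71442378507072
159.98836768348343
hole rim [ 620.04855555 -279.26364045   70.        ]
punch tops [ 605.81106277 -228.05544693  100.        ] [ 635.60695947 -332.7189208   100.        ]
handle top [ 620.42514216 -280.39514576  195.        ]
tool delta [ -4.6  13.7 111.4] L 112.3 rows 3 each [-1.5  4.6 37.1]
levelling rotvec deg [-0.12 -0.16  0.  ]
```

```bash
python3 -m inch '[[1,-5,14,20,0,0,0],[1,0,0,35,0,0,0],[1,0,0,35,0,0,0],[1,0,0,15,0,0,0],[1,0,0,0,0,0,0]]' ; python3 -c "
from h import *
go(620.5,-280.4,168)"
```

```text
clock: 4.4
eef_pos: [621.1, -275.1, 172.5]
tcp_rot: [-3.14, -0.005, 1.291]
contact_force: [0.3, 0.3, -0.3]
opening: 0.997
tool delta [-5.3  0.9  4.5] L 7.0 rows 1 each [-5.3  0.9  4.5]
levelling rotvec deg [-0.11 -0.28  0.  ]
```

```bash
python3 -m inch '[[1,-5,1,4,0,-0.3,0],[1,0,0,0,0,0,0]]' ; python3 -c "
from h import *
go(620.5,-280.4,168)"; python3 -m inch '[[0,0,0,0,0,0,0],[0,0,0,0,0,0,0],[0,0,0,0,0,0,0],[0,0,0,0,0,0,0],[0,0,0,0,0,0,0],[0,0,0,0,0,0,0]]' 40; python3 -c "
from h import *
go(620.5,-280.4,168)"
```

```text
clock: 4.6
eef_pos: [621.4, -279.4, 170.3]
tcp_rot: [-3.141, 0.001, 1.294]
contact_force: [-0.2, -0.6, 0.7]
opening: 0.997
tool delta [-1.2 -0.6  2.3] L 2.7 rows 1 each [-1.2 -0.6  2.3]
levelling rotvec deg [-0.04  0.05 -0.  ]
clock: 5.2
eef_pos: [623.3, -280.4, 175.2]
tcp_rot: [3.136, 0.002, 1.294]
contact_force: [0.4, 1.3, -1.3]
opening: 0.27
tool delta [-0.8 -2.7  7.2] L 7.7 rows 1 each [-0.8 -2.7  7.2]
levelling rotvec deg [0.34 0.11 0.  ]
```

```bash
python3 -m inch '[[0,0,0,-10,0,0,0],[0,0,0,-20,0,0,0],[0,0,0,-30,0,0,0],[0,0,0,-30,0,0,0],[0,0,0,-30,0,0,0],[0,0,0,-10,0,0,0],[0,0,0,0,0,0,0]]' ; python3 -c "
from h import *
go(530.7,39.6,300)
snap('wrist','w4');snap('scene','s4');snap('side','d4')
crop('s4','s4c',120,110,360,300,3.2)
"
```

```text
clock: 5.9
eef_pos: [621.9, -279.7, 311.2]
tcp_rot: [3.138, 0.001, 1.294]
contact_force: [0.7, -0.0, -1.4]
opening: 0.267
tool delta [ 282.2 -175.    10.1] L 332.3 rows 8 each [ 35.3 -21.9   1.3]
levelling rotvec deg [0.21 0.08 0.  ]
```

View pics/w4.png

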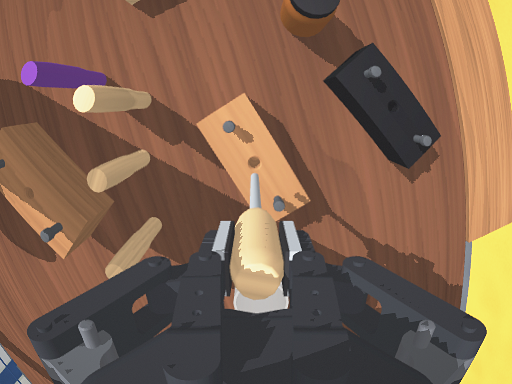

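View pics/s4c.png

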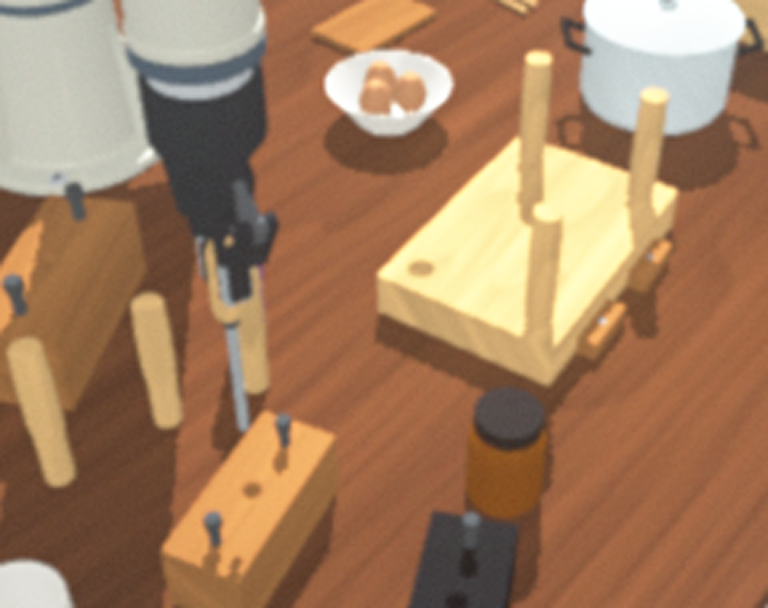

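```bash
python3 - <<'E'
from h import *
KT=load('w4');T=KT[1]@np.linalg.inv(viewer.camera_params('wrist')['T_tool_cam'])
for L in (155,160,165,170,175):
    print(L,[proj('wrist',(T@[0,0,l,1])[:3],KT).round(1) for l in (L,L-40)])
crop('w4','w4c',215,140,300,220,8)
# tip in tool frame at depth 165
for L in (160,165,170):
    o,d=ray('wrist',(255,175),KT); Ti=np.linalg.inv(T); o=(Ti@np.append(o,1))[:3]; dd=Ti[:3,:3]@d; print(L,o+dd*(L-o[2])/dd[2])
E
```

```text
155 [array([255.7, 177.6]), array([255.6, 188.8])]
160 [array([255.8, 176.5]), array([255.6, 187.2])]
165 [array([255.8, 175.3]), array([255.6, 185.7])]
170 [array([255.8, 174.2]), array([255.6, 184.2])]
175 [array([255.8, 173.1]), array([255.7, 182.8])]
160 [  1.45338449  -0.72808571 160.        ]
165 [  0.32149471  -0.7588661  165.        ]
170 [ -0.81039506  -0.78964648 170.        ]
```

View pics/w4c.png

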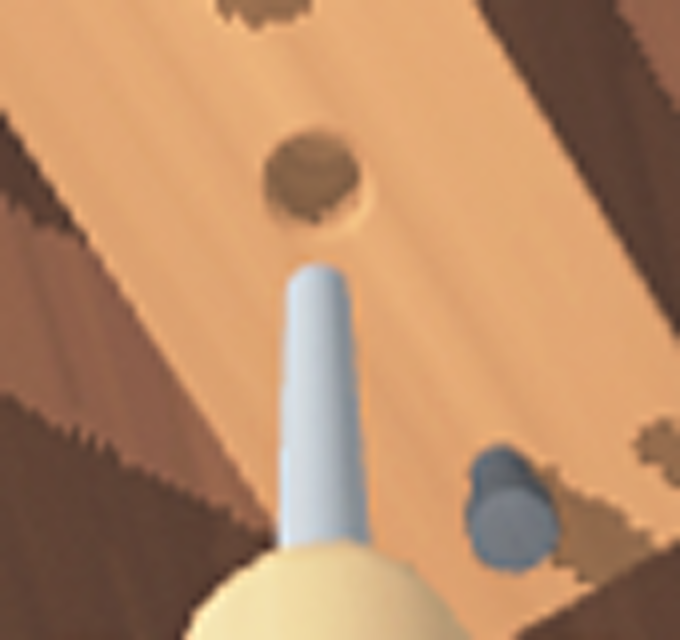

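```bash
python3 -m inch '[[0,35,-22,1,0,0,0],[0,35,-22,1,0,0,0],[0,35,-22,1,0,0,0],[0,35,-22,1,0,0,0],[0,35,-22,1,0,0,0],[0,35,-22,1,0,0,0],[0,35,-22,1,0,0,0],[0,20,-12,0,0,0,0]]' ; python3 -c "
from h import *
go(530.7,39.6,265)
"
```

```text
clock: 6.85
eef_pos: [524.4, 28.7, 285.6]
tcp_rot: [-3.119, 0.004, 1.288]
contact_force: [-0.2, -0.7, -0.4]
opening: 0.266
tool delta [12.3  3.5 20.5] L 24.1 rows 1 each [12.3  3.5 20.5]
levelling rotvec deg [-1.3   0.23 -0.  ]
```

```bash
python3 -m inch '[[0,12,3,20,-1.3,0.2,0],[0,0,0,15,0,0,0],[0,0,0,0,0,0,0]]' ; python3 -c "
from h import *
go(530.7,39.6,240)
snap('wrist','w5')
KT=load('w5');T=KT[1]@np.linalg.inv(viewer.camera_params('wrist')['T_tool_cam'])
print(proj('wrist',(T@[0,0,165,1])[:3],KT).round(1),proj('wrist',[530.7,39.6,50],KT),r.sense()['contact_force'])
crop('w5','w5c',215,140,300,220,8)
"
```

```text
clock: 7.15
eef_pos: [526.5, 43.7, 245.4]
tcp_rot: [-3.136, 0.002, 1.293]
contact_force: [-0.3, 0.0, -0.5]
opening: 0.27
tool delta [-2.7  5.2  5.3] L 7.9 rows 1 each [-2.7  5.2  5.3]
levelling rotvec deg [-0.34  0.12 -0.  ]
[255.8 175.3] [261.68633976 171.22487476] [-0.53013466  0.08336438 -1.19040758]
```

View pics/w5c.png

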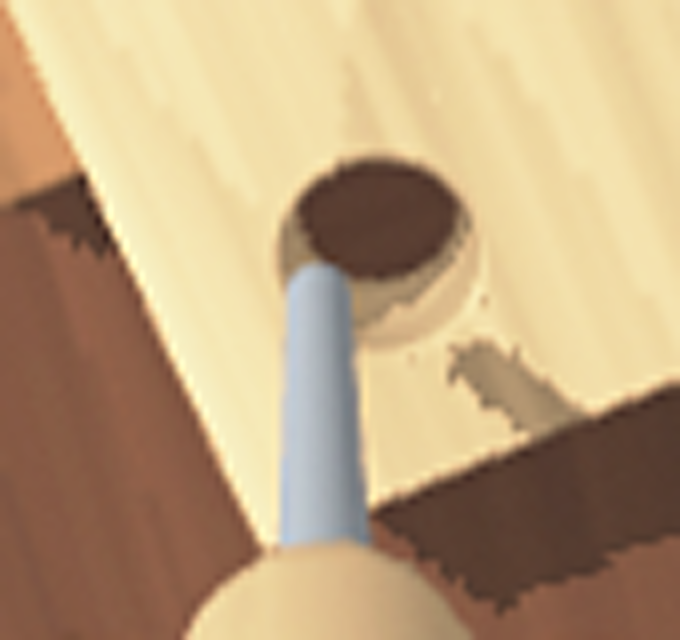

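```bash
python3 -m inch '[[0,-3,6,5,-0.3,0.1,0],[0,0,0,0,0,0,0]]' ; python3 -c "
from h import *
go(530.7,39.6,220)"
```

```text
clock: 7.4
eef_pos: [532.3, 38.2, 240.7]
tcp_rot: [-3.141, 0.0, 1.292]
contact_force: [-0.1, -0.4, -1.7]
opening: 0.268
tool delta [ 0.9 -1.9 20.7] L 20.8 rows 1 each [ 0.9 -1.9 20.7]
levelling rotvec deg [-0.01  0.01 -0.  ]
```

```bash
python3 -m inch '[[0,0.5,-1,10,0,0,0],[0,0,0,8,0,0,0],[0,0,0,2,0,0,0],[0,0,0,2,0,0,0],[0,0,0,2,0,0,0]]' ; python3 -c "
from h import *
go(530.7,39.6,200)"
```

```text
clock: 7.9
eef_pos: [532.2, 37.7, 215.5]
tcp_rot: [3.141, -0.0, 1.289]
contact_force: [-0.0, -0.3, -1.2]
opening: 0.274
tool delta [ 1.4 -1.9 15.5] L 15.7 rows 1 each [ 1.4 -1.9 15.5]
levelling rotvec deg [ 0.06 -0.01 -0.  ]
```

```bash
python3 -m inch '[[0,0.5,-1,1.5,0,0,0],[0,0,0,1.5,0,0,0],[0,0,0,1.5,0,0,0],[0,0,0,1.5,0,0,0],[0,0,0,1.5,0,0,0],[0,0,0,1.5,0,0,0],[0,0,0,1.5,0,0,0]]' ; python3 -m inch '[[0,0,0,1,0,0,0],[0,0,0,1,0,0,0],[0,0,0,1,0,0,0],[0,0,0,1,0,0,0]]'
```

```text
clock: 8.6
eef_pos: [531.7, 38.7, 204.7]
tcp_rot: [3.139, -0.001, 1.29]
contact_force: [0.2, -0.1, -0.9]
opening: 0.268
clock: 9.0
eef_pos: [531.7, 38.7, 200.3]
tcp_rot: [3.14, -0.001, 1.29]
contact_force: [0.4, -0.2, -1.3]
opening: 0.265
```

```bash
python3 -m inch '[[0,0,0,1.2,0,0,0],[0,0,0,1.2,0,0,0],[0,0,0,1.2,0,0,0],[0,0,0,1.2,0,0,0]]'
```

```text
clock: 9.4
eef_pos: [531.7, 38.7, 195.1]
tcp_rot: [3.14, -0.001, 1.29]
contact_force: [0.0, -0.9, -1.0]
opening: 0.27
```

```bash
python3 -m inch '[[0,0,0,1.2,0,0,0],[0,0,0,1.2,0,0,0],[0,0,0,1.2,0,0,0],[0,0,0,1.2,0,0,0]]'; python3 -m inch '[[0,0,0,1,0,0,0],[0,0,0,1,0,0,0]]';python3 -m inch '[[0,0,0,1,0,0,0],[0,0,0,1,0,0,0]]'
```

```text
clock: 9.8
eef_pos: [531.7, 38.7, 189.9]
tcp_rot: [3.139, -0.001, 1.29]
contact_force: [-0.7, 0.3, -0.3]
opening: 0.269
clock: 10.0
eef_pos: [531.7, 38.7, 187.6]
tcp_rot: [3.14, -0.001, 1.29]
contact_force: [-0.4, -0.9, -1.1]
opening: 0.267
clock: 10.2
eef_pos: [531.8, 38.7, 185.5]
tcp_rot: [3.139, -0.001, 1.29]
contact_force: [-0.6, 0.2, -1.6]
opening: 0.268
```

```bash
python3 -m inch '[[0,0,0,1,0,0,0],[0,0,0,1,0,0,0]]';python3 -m inch '[[0,0,0,1,0,0,0],[0,0,0,1,0,0,0]]';python3 -m inch '[[0,0,0,1,0,0,0],[0,0,0,1,0,0,0]]'
```

```text
clock: 10.4
eef_pos: [531.8, 38.7, 183.3]
tcp_rot: [3.139, -0.001, 1.29]
contact_force: [-0.6, 0.2, -1.1]
opening: 0.272
clock: 10.6
eef_pos: [531.8, 38.7, 181.1]
tcp_rot: [3.139, -0.001, 1.29]
contact_force: [0.2, -0.2, -0.6]
opening: 0.264
clock: 10.8
eef_pos: [531.8, 38.7, 179.0]
tcp_rot: [3.139, -0.001, 1.29]
contact_force: [-0.1, 0.6, -1.5]
opening: 0.272
```

```bash
for i in 1; do python3 -m inch '[[0,0,0,1,0,0,0],[0,0,0,1,0,0,0]]';done; python3 -m inch '[[0,0,0,1,0,0,0]]';python3 -m inch '[[0,0,0,0.8,0,0,0]]'
```

```text
clock: 11.0
eef_pos: [531.8, 38.7, 176.8]
tcp_rot: [3.139, -0.001, 1.29]
contact_force: [-0.4, 0.0, -1.4]
opening: 0.268
clock: 11.1
eef_pos: [531.8, 38.7, 175.7]
tcp_rot: [3.139, -0.001, 1.29]
contact_force: [-0.1, 0.2, -0.4]
opening: 0.264
clock: 11.2
eef_pos: [531.9, 38.7, 174.9]
tcp_rot: [3.139, -0.001, 1.29]
contact_force: [-0.4, -0.2, 8.4]
opening: 0.263
```

```bash
python3 -m inch '[[0,0,0,0,0,0,0],[0,0,0,0,0,0,0],[0,0,0,0,0,0,0]]'
```

```text
clock: 11.5
eef_pos: [531.9, 38.7, 175.0]
tcp_rot: [3.139, -0.001, 1.29]
contact_force: [-0.3, -1.1, 0.7]
opening: 0.271
```

```bash
python3 -m inch '[[0,0,0,0.4,0,0,0],[0,0,0,0.4,0,0,0]]';python3 -m inch '[[0,0,0,0.4,0,0,0],[0,0,0,0.4,0,0,0]]'
```

```text
clock: 11.7
eef_pos: [532.3, 38.8, 174.9]
tcp_rot: [3.139, -0.001, 1.29]
contact_force: [-2.3, 0.0, 5.9]
opening: 0.269
clock: 11.9
eef_pos: [532.3, 38.9, 174.9]
tcp_rot: [3.138, -0.001, 1.29]
contact_force: [-1.6, -0.1, 6.1]
opening: 0.267
```

```bash
python3 -m inch '[[0,0,0,0.4,0,0,0],[0,0,0,0.4,0,0,0],[0,0,0,-5,0,0,0],[0,0,0,-20,0,0,0],[0,0,0,-30,0,0,0],[0,0,0,-40,0,0,0],[0,0,0,-30,0,0,0]]';python3 -c "
from h import *
go(620.6,-280.5,285)"
```

```text
clock: 12.6
eef_pos: [529.0, 38.6, 299.7]
tcp_rot: [-3.136, 0.002, 1.29]
contact_force: [0.7, -0.9, -1.5]
opening: 0.27
tool delta [-281.1  176.6   14.2] L 332.3 rows 8 each [-35.1  22.1   1.8]
levelling rotvec deg [-0.35  0.12 -0.  ]
```

```bash
python3 -m inch '[[0,-35,22,0,0,0,0],[0,-35,22,0,0,0,0],[0,-35,22,0,0,0,0],[0,-35,22,0,0,0,0],[0,-35,22,0,0,0,0],[0,-35,22,0,0,0,0],[0,-35,22,0,0,0,0],[0,-20,12,0,0,0,0]]';python3 -m inch '[[0,0,0,0,0,0,0]]';python3 -c "
from h import *
go(620.6,-280.5,250)"
```

```text
clock: 13.4
eef_pos: [620.8, -270.0, 308.2]
tcp_rot: [3.135, -0.002, 1.296]
contact_force: [-0.6, 0.7, -1.2]
opening: 0.264
clock: 13.5
eef_pos: [621.0, -273.1, 307.7]
tcp_rot: [3.135, -0.001, 1.293]
contact_force: [0.3, 0.2, -1.4]
opening: 0.266
tool delta [-7.2  1.2 57.7] L 58.2 rows 2 each [-3.6  0.6 28.8]
levelling rotvec deg [ 0.38 -0.06 -0.  ]
```

```bash
python3 -m inch '[[0,-7,1,20,0.4,0,0],[0,0,0,30,0,0,0],[0,0,0,0,0,0,0]]';python3 -c "
from h import *
go(620.6,-280.5,250)
snap('wrist','w6')
KT=load('w6');T=KT[1]@np.linalg.inv(viewer.camera_params('wrist')['T_tool_cam'])
print(proj('wrist',(T@[0,0,165,1])[:3],KT).round(1),proj('wrist',[620.7,-280.5,70],KT),r.sense()['contact_force'])
crop('w6','w6c',215,140,300,220,8)
"
```

```text
clock: 13.8
eef_pos: [619.1, -279.6, 254.2]
tcp_rot: [-3.139, -0.002, 1.293]
contact_force: [-0.5, -0.0, -1.2]
opening: 0.269
tool delta [-0.5  1.7  4.2] L 4.6 rows 1 each [-0.5  1.7  4.2]
levelling rotvec deg [-0.12 -0.09  0.  ]
[255.8 175.3] [257.88273084 171.94627318] [ 0.40327243  0.54820565 -0.85920388]
```

View pics/w6c.png

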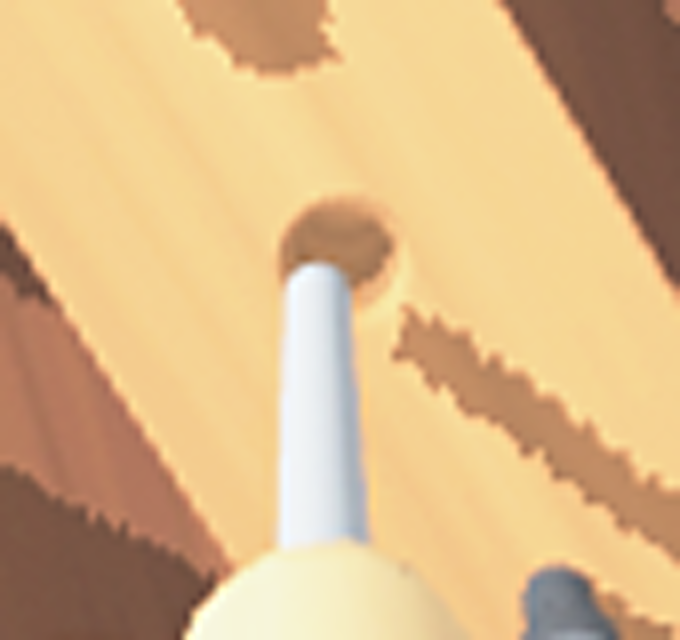

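```bash
python3 -m inch '[[0,-0.5,2.5,10,0,0,0],[0,0,0,5,0,0,0],[0,0,0,0,0,0,0]]';python3 -c "
from h import *
go(620.6,-280.5,250)
snap('wrist','w7')
crop('w7','w7c',215,140,300,220,8)
"
```

```text
clock: 14.15
eef_pos: [623.5, -280.0, 242.6]
tcp_rot: [3.139, -0.001, 1.295]
contact_force: [0.3, -0.2, -0.8]
opening: 0.268
tool delta [-1.3 -2.7 -7.4] L 8.0 rows 1 each [-1.3 -2.7 -7.4]
levelling rotvec deg [ 0.16 -0.05 -0.  ]
```

View pics/w7c.png

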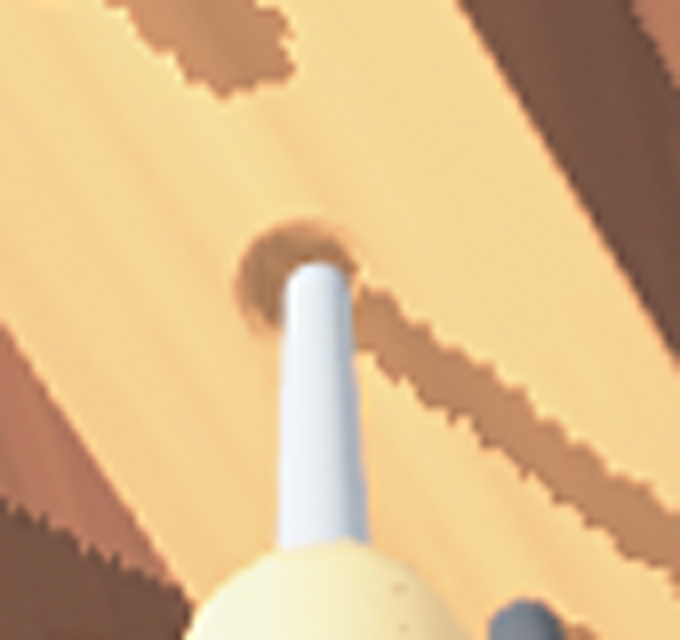

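```bash
python3 -m inch '[[0,0,-1.5,2,0.2,0,0],[0,0,0,1,0,0,0],[0,0,0,0,0,0,0]]';python3 -c "
from h import *
go(620.6,-280.5,250)
snap('wrist','w8')
crop('w8','w8c',215,140,300,220,8)
"
```

```text
clock: 14.5
eef_pos: [622.7, -279.6, 241.3]
tcp_rot: [3.14, -0.001, 1.296]
contact_force: [0.3, -0.5, -0.3]
opening: 0.27
tool delta [-1.4 -1.7 -8.7] L 9.0 rows 1 each [-1.4 -1.7 -8.7]
levelling rotvec deg [ 0.09 -0.03 -0.  ]
```

View pics/w8c.png

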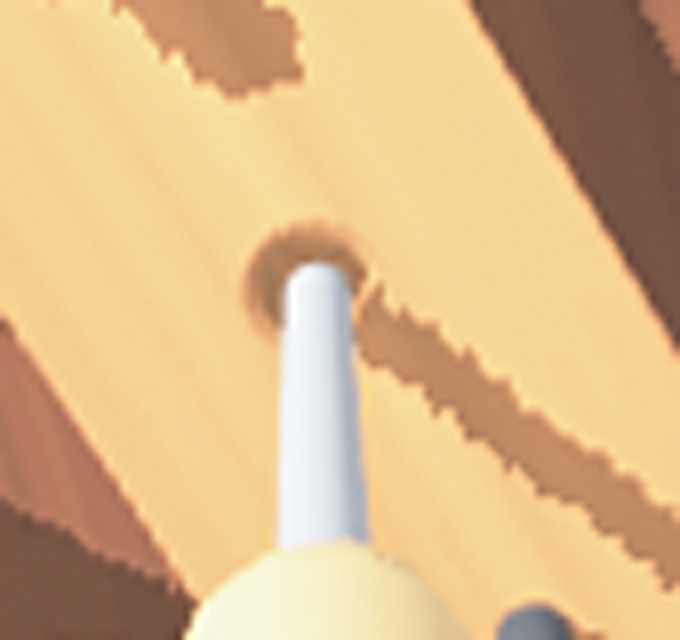

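```bash
python3 -m inch '[[0,-0.3,-1.3,4,0,0,0],[0,0,0,2,0,0,0],[0,0,0,2,0,0,0],[0,0,0,2,0,0,0]]'; python3 -m inch '[[0,0,0,2,0,0,0],[0,0,0,2,0,0,0]]'
```

```text
clock: 14.95
eef_pos: [621.4, -279.8, 231.1]
tcp_rot: [3.139, -0.0, 1.295]
contact_force: [0.9, -0.4, -0.7]
opening: 0.263
clock: 15.15
eef_pos: [621.3, -279.8, 226.6]
tcp_rot: [3.139, -0.0, 1.295]
contact_force: [-0.2, -1.2, -1.7]
opening: 0.27
```

```bash
python3 -m inch '[[0,0,0,6,0,0,0],[0,0,0,8,0,0,0],[0,0,0,8,0,0,0],[0,0,0,6,0,0,0]]'; python3 -m inch '[[0,0,0,5,0,0,0],[0,0,0,3,0,0,0],[0,0,0,2,0,0,0]]'
```

```text
clock: 15.55
eef_pos: [621.5, -279.8, 196.5]
tcp_rot: [3.139, -0.0, 1.295]
contact_force: [-0.5, 1.1, -0.3]
opening: 0.268
clock: 15.85
eef_pos: [621.0, -279.6, 184.1]
tcp_rot: [3.141, -0.001, 1.295]
contact_force: [-0.0, 0.4, -0.9]
opening: 0.268
```

```bash
python3 -m inch '[[0,0,0,3,0,0,0],[0,0,0,2,0,0,0],[0,0,0,1,0,0,0]]'; python3 -m inch '[[0,0,0,0.5,0,0,0]]'
```

```text
clock: 16.15
eef_pos: [621.2, -279.6, 177.8]
tcp_rot: [3.14, -0.001, 1.295]
contact_force: [-0.1, -0.3, -0.9]
opening: 0.262
clock: 16.25
eef_pos: [621.3, -279.7, 177.4]
tcp_rot: [3.14, -0.001, 1.295]
contact_force: [-0.2, 1.1, -0.3]
opening: 0.267
```

```bash
python3 -m inch '[[0,0,0,1,0,0,0],[0,0,0,0.5,0,0,0],[0.5,0,0,0,0,0,0],[1,0,0,0,0,0,0],[1,0,0,0,0,0,0],[1,0,0,0,0,0,0]]';python3 -m inch '[[1,0,0,-10,0,0,0],[1,0,0,-30,0,0,0],[1,0,0,-40,0,0,0],[1,0,0,-30,0,0,0],[1,0,0,0,0,0,0]]'; python3 -c "
from h import *
snap('wrist','w9')
go(488,-154,280)"
```

```text
clock: 16.85
eef_pos: [621.8, -279.9, 176.7]
tcp_rot: [3.139, -0.0, 1.295]
contact_force: [-0.2, -1.1, -0.9]
opening: 0.926
clock: 17.35
eef_pos: [621.1, -279.7, 292.5]
tcp_rot: [3.14, -0.001, 1.295]
contact_force: [0.7, -0.6, 0.4]
opening: 0.999
tool delta [  84.6 -161.5   10.6] L 182.7 rows 5 each [ 16.9 -32.3   2.1]
levelling rotvec deg [-0.03 -0.05  0.  ]
```

View pics/w9.png

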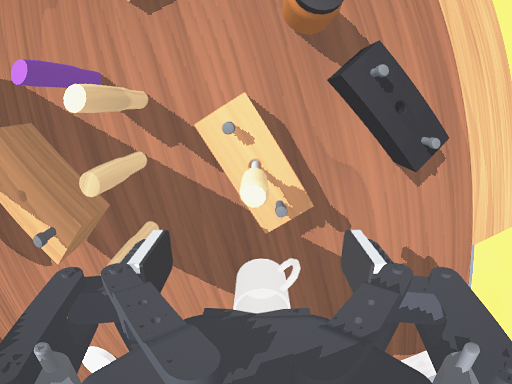

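```bash
python3 -m inch '[[1,17,-32,2,0,0,0],[1,17,-32,2,0,0,0],[1,17,-32,2,0,0,0],[1,17,-32,2,0,0,0],[1,12,-24,0,0,0,0],[1,0,0,0,0,0,0]]'; python3 -c "
from h import *
snap('wrist','w10');snap('side','d10');snap('scene','s10')
crop('s10','s10c',90,150,290,300,3.9)
crop('d10','d10c',200,150,400,300,3.9)"
```

```text
clock: 18.0
eef_pos: [488.2, -156.5, 276.8]
tcp_rot: [-3.134, -0.001, 1.294]
contact_force: [0.4, 0.3, -0.6]
opening: 0.998
```

View pics/w10.png

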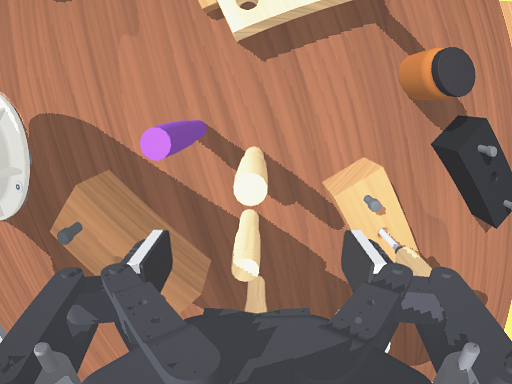

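View pics/s10c.png

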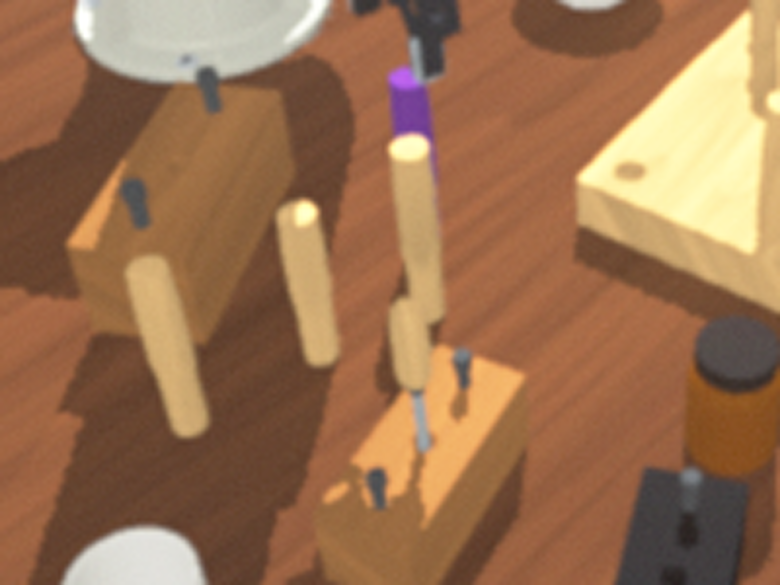

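View pics/d10c.png

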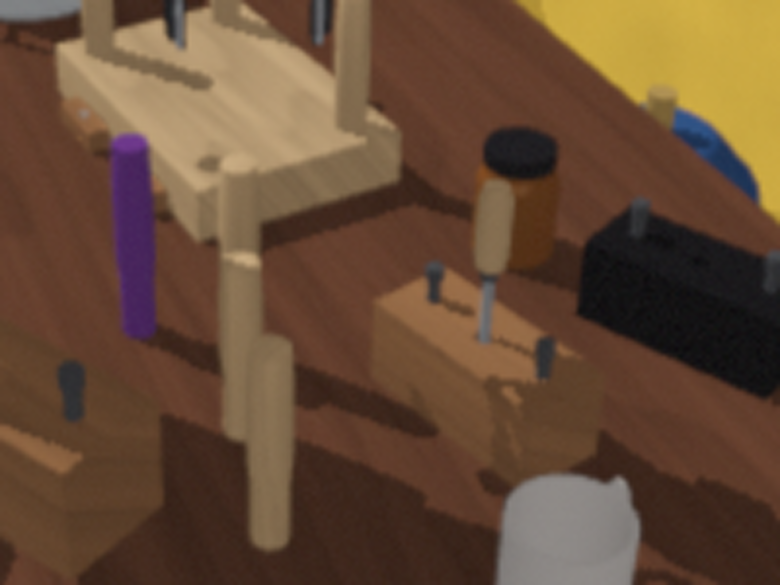

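```bash
python3 - <<'E'
from h import *
a=load('w9');b=load('w10')
S=lambda x,y:(90+x/3.9-.4,150+y/3.9-.4)
SC=cam('scene')
crop('w10','w10c',215,135,305,285,4.5); crop('w9','w9c',55,75,155,205,4.5)
print('near',tri([ray('wrist',(75,99),a),ray('wrist',(250.5,190),b),ray('scene',S(410,149))]))
print('next',tri([ray('wrist',(92,183),a),ray('wrist',(245,270),b),ray('scene',S(301,212))]))
E
```

```text
near (array([ 484.49506162, -153.69400934,  169.94216404]), [np.float64(0.7643674175416575), np.float64(0.5834915416843691), np.float64(1.1790182511865441)])
next (array([ 456.26050569, -234.96772953,  147.25918724]), [np.float64(2.286159241723104), np.float64(2.412634143770752), np.float64(1.67862026752173)])
```

View pics/w10c.png

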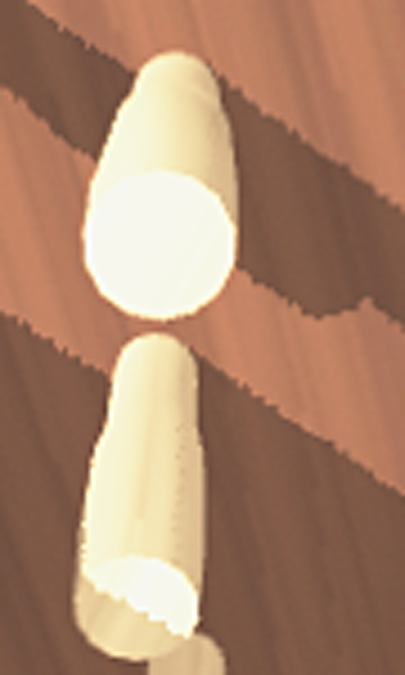

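View pics/w9c.png

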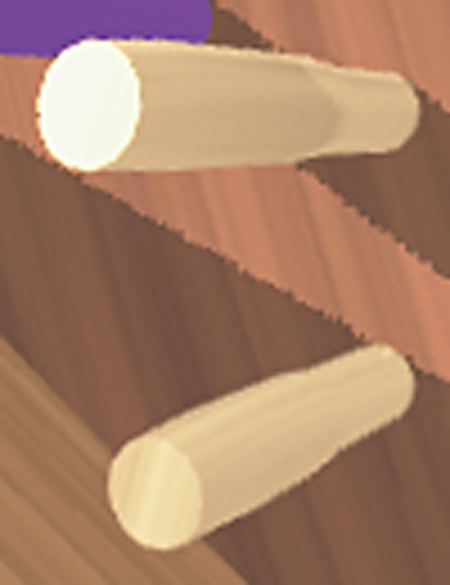

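```bash
python3 - <<'E'
from h import *
b=load('w10')
t=onz('wrist',(250.2,189.1),170,b);print(t,'purple',onz('wrist',(157,143),170,b),'punch',onz('wrist',(70,234),120,b))
print('base', onz('wrist',(215+178/4.5-.4,135+68/4.5),5,b))
go(t[0],t[1],127)
E
```

```text
[ 483.91456065 -153.08406633  170.        ] purple [422.65961501 -96.24405864 170.        ] punch [ 254.70292912 -161.05586176  120.        ]
base [ 486.59418671 -145.21637092    5.        ]
tool delta [  3.3  -8.2 150.6] L 150.9 rows 4 each [ 0.8 -2.1 37.7]
levelling rotvec deg [-0.25 -0.04  0.  ]
```

```bash
python3 -m inch '[[1,3,-8,10,-0.2,0,0],[1,0,0,30,0,0,0],[1,0,0,10,0,0,0],[1,0,0,0,0,0,0]]'; python3 -c "
from h import *
go(484.2,-153.3,127)
snap('wrist','w11')"
```

```text
clock: 18.55
eef_pos: [485.9, -155.1, 224.6]
tcp_rot: [3.141, -0.0, 1.291]
contact_force: [-0.1, 0.3, 0.7]
opening: 1.0
tool delta [ 1.2 -2.1 97.6] L 97.6 rows 3 each [ 0.4 -0.7 32.5]
levelling rotvec deg [ 0.01 -0.03 -0.  ]
```

View pics/w11.png

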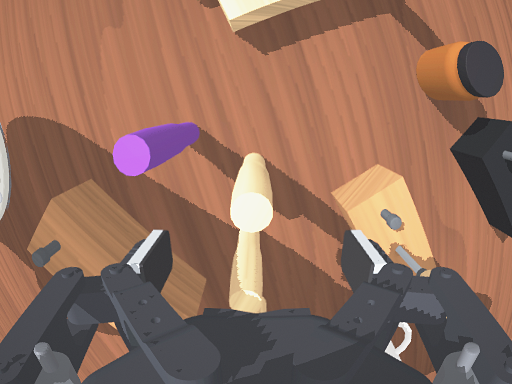

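```bash
python3 -m inch '[[1,1,-2,15,0,0,0],[1,0,0,30,0,0,0],[1,0,0,30,0,0,0],[1,0,0,8,0,0,0],[1,0,0,0,0,0,0]]'; python3 -c "
from h import *
go(484.2,-153.3,127)"
```

```text
clock: 19.1
eef_pos: [488.8, -155.5, 144.6]
tcp_rot: [3.133, -0.0, 1.291]
contact_force: [-0.1, -0.4, 0.1]
opening: 1.001
tool delta [ 0.8 -5.2 17.5] L 18.3 rows 1 each [ 0.8 -5.2 17.5]
levelling rotvec deg [ 0.47 -0.01 -0.  ]
```

```bash
python3 -m inch '[[1,1,-4,10,0.4,0,0],[1,0,0,4,0,0,0],[1,0,0,0,0,0,0]]'; python3 -c "
from h import *
go(484.2,-153.3,127)"
```

```text
clock: 19.4
eef_pos: [487.1, -154.0, 132.6]
tcp_rot: [3.137, -0.0, 1.29]
contact_force: [-0.2, 0.6, 0.3]
opening: 1.002
tool delta [-0.1 -3.   5.6] L 6.4 rows 1 each [-0.1 -3.   5.6]
levelling rotvec deg [ 0.28 -0.   -0.  ]
```

```bash
python3 -m inch '[[1,0,-3,7,0.3,0,0],[1,0,0,0,0,0,0]]'; python3 -c "
from h import *
go(484.2,-153.3,127)"
```

```text
clock: 19.6
eef_pos: [484.6, -153.3, 126.1]
tcp_rot: [3.141, -0.0, 1.29]
contact_force: [-0.4, -1.1, -0.3]
opening: 0.998
tool delta [-0.1 -0.4 -0.9] L 1.0 rows 1 each [-0.1 -0.4 -0.9]
levelling rotvec deg [ 0.05 -0.   -0.  ]
```

```bash
python3 -m inch '[[0,0,0,0,0,0,0],[0,0,0,0,0,0,0],[0,0,0,0,0,0,0],[0,0,0,0,0,0,0]]' 40;  python3 -c "
from h import *
go(484.2,-153.3,127)"; python3 -m inch '[[0,0,0,0,0,0,0],[0,0,0,0,0,0,0]]'; python3 -c "
from h import *
go(484.2,-153.3,127)"
```

```text
clock: 20.0
eef_pos: [485.0, -153.4, 126.7]
tcp_rot: [3.14, -0.0, 1.29]
contact_force: [0.5, -0.3, 6.5]
opening: 0.341
tool delta [-0.1 -0.8 -0.3] L 0.9 rows 1 each [-0.1 -0.8 -0.3]
levelling rotvec deg [ 0.1 -0.  -0. ]
clock: 20.2
eef_pos: [485.1, -153.5, 126.8]
tcp_rot: [3.14, -0.0, 1.29]
contact_force: [-0.4, -0.2, -1.0]
opening: 0.343
tool delta [-0.1 -0.9 -0.2] L 1.0 rows 1 each [-0.1 -0.9 -0.2]
levelling rotvec deg [ 0.12 -0.   -0.  ]
```

```bash
python3 -m inch '[[0,0,0,-10,0,0,0],[0,0,0,-25,0,0,0],[0,0,0,-35,0,0,0],[0,0,0,-25,0,0,0],[0,0,0,0,0,0,0]]' ; python3 -c "
from h import *
go(530.7,39.6,225)"
```

```text
clock: 20.7
eef_pos: [484.0, -153.1, 226.5]
tcp_rot: [-3.141, -0.0, 1.29]
contact_force: [0.2, -1.4, -1.2]
opening: 0.34
tool delta [198.1  -8.5   1.5] L 198.3 rows 5 each [39.6 -1.7  0.3]
levelling rotvec deg [-0.04 -0.01  0.  ]
```

```bash
python3 -m inch '[[0,35,-2,0,0,0,0],[0,40,-2,0,0,0,0],[0,40,-2,0,0,0,0],[0,40,-2,0,0,0,0],[0,30,-1,0,0,0,0],[0,0,0,0,0,0,0]]' ; python3 -c "
from h import *
go(530.7,39.6,190)
snap('wrist','w12')"
```

```text
clock: 21.3
eef_pos: [527.1, 32.3, 225.8]
tcp_rot: [3.141, 0.0, 1.286]
contact_force: [0.3, -0.7, -0.9]
opening: 0.341
tool delta [ 8.1  1.3 35.8] L 36.8 rows 1 each [ 8.1  1.3 35.8]
levelling rotvec deg [0.04 0.02 0.  ]
```

View pics/w12.png

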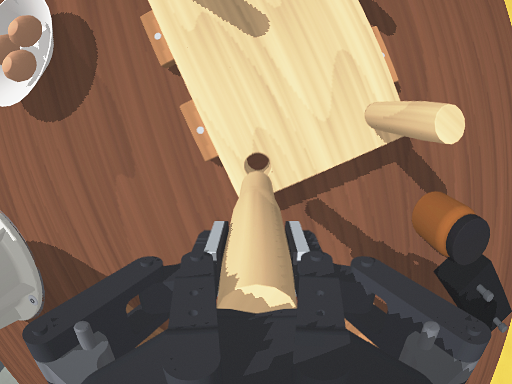

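```bash
python3 -m inch '[[0,7,1,15,0,0,0],[0,0,0,15,0,0,0],[0,0,0,3,0,0,0],[0,0,0,0,0,0,0]]' ; python3 -c "
from h import *
go(530.7,39.6,187)
snap('wrist','w13');snap('side','d13');snap('scene','s13')
KT=load('w13');T=KT[1]@np.linalg.inv(viewer.camera_params('wrist')['T_tool_cam'])
im=cv2.imread('pics/w13.png')[130:230,205:310];im=cv2.resize(im,None,fx=6,fy=6,interpolation=cv2.INTER_CUBIC)
def dr(Pf,c):
    for a in np.arange(0,360,10):
        p=proj('wrist',Pf(np.radians(a)),KT); cv2.circle(im,(int((p[0]-205+.5)*6),int((p[1]-130+.5)*6)),1,c,-1)
dr(lambda a:(T@[13*np.cos(a),13*np.sin(a),125.3,1])[:3],(0,0,255))
dr(lambda a:(T@[13*np.cos(a),13*np.sin(a),77,1])[:3],(255,0,0))
dr(lambda a:np.array([530.7+14.5*np.cos(a),39.6+14.5*np.sin(a),50]),(0,255,0))
cv2.imwrite('pics/w13c.png',im)
"
```

```text
clock: 21.75
eef_pos: [527.8, 34.5, 190.7]
tcp_rot: [-3.14, 0.003, 1.286]
contact_force: [-0.8, 0.2, -0.2]
opening: 0.34
tool delta [5.7 1.3 3.7] L 6.9 rows 1 each [5.7 1.3 3.7]
levelling rotvec deg [-0.11  0.2  -0.  ]
```

View pics/w13c.png

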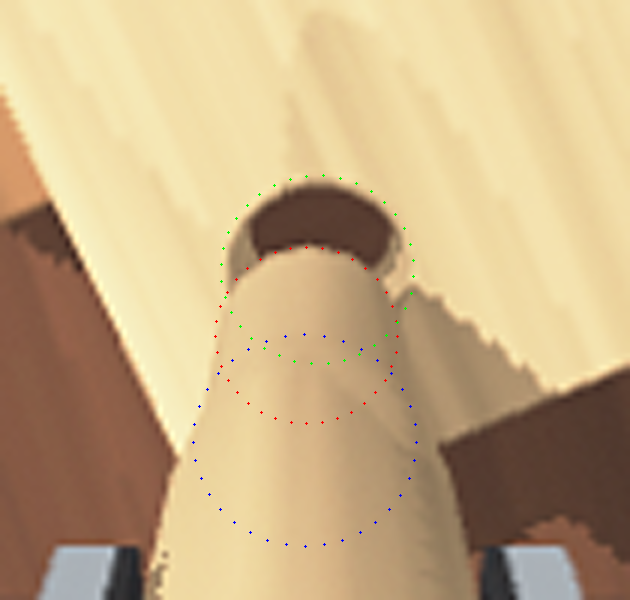

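```bash
python3 -m inch '[[0,5.5,0.5,4,-0.1,0.2,0],[0,0,0,1,0,0,0],[0,0,0,0,0,0,0]]' ; cat > ov.py <<'E'
from h import *
import sys
n=sys.argv[1]
go(530.7,39.6,187)
snap('wrist',n)
KT=load(n);T=KT[1]@np.linalg.inv(viewer.camera_params('wrist')['T_tool_cam'])
im=cv2.imread(f'pics/{n}.png')[130:230,205:310];im=cv2.resize(im,None,fx=6,fy=6,interpolation=cv2.INTER_CUBIC)
def dr(Pf,c):
    for a in np.arange(0,360,10):
        p=proj('wrist',Pf(np.radians(a)),KT); cv2.circle(im,(int((p[0]-205+.5)*6),int((p[1]-130+.5)*6)),1,c,-1)
dr(lambda a:(T@[13*np.cos(a),.7+13*np.sin(a),125.3,1])[:3],(0,0,255))
dr(lambda a:np.array([530.7+13.5*np.cos(a),39.6+13.5*np.sin(a),50]),(0,255,0))
cv2.imwrite(f'pics/{n}c.png',im)
E
python3 ov.py w14
```

```text
clock: 22.2
eef_pos: [531.5, 40.0, 187.6]
tcp_rot: [3.138, -0.002, 1.285]
contact_force: [-0.6, 0.3, 0.0]
opening: 0.341
tool delta [-0.6 -0.7  0.6] L 1.1 rows 1 each [-0.6 -0.7  0.6]
levelling rotvec deg [ 0.23 -0.11 -0.  ]
```

View pics/w14c.png

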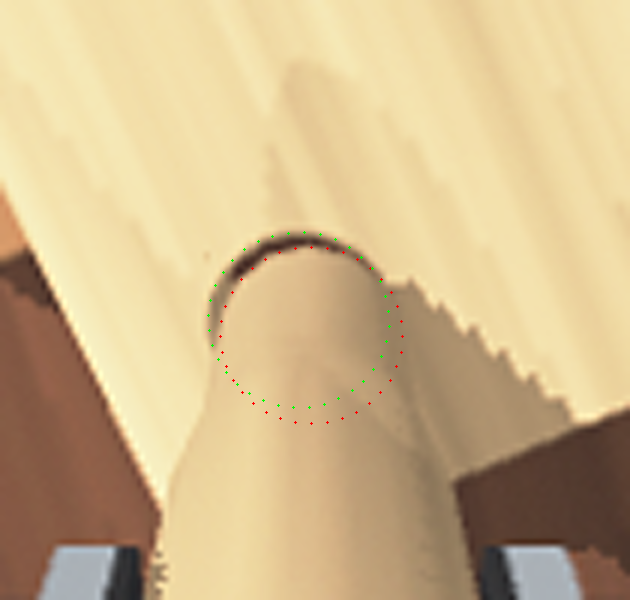

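```bash
python3 -m inch '[[0,-0.1,-1,3,0.2,-0.1,0],[0,0,0,1,0,0,0],[0,0,0,0,0,0,0]]' ; python3 ov.py w15
```

```text
clock: 22.55
eef_pos: [530.5, 40.3, 183.5]
tcp_rot: [3.141, -0.0, 1.285]
contact_force: [0.1, -0.1, -0.5]
opening: 0.342
tool delta [-0.6  0.4 -3.5] L 3.5 rows 1 each [-0.6  0.4 -3.5]
levelling rotvec deg [ 0.03 -0.01 -0.  ]
```

View pics/w15c.png

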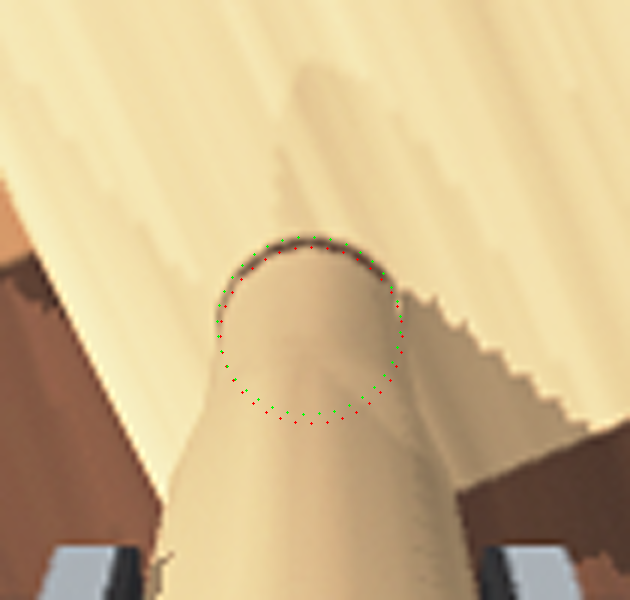

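```bash
python3 -m inch '[[0,0,-0.2,2,0,0,0],[0,0,0,1.5,0,0,0],[0,0,0,1.2,0,0,0],[0,0,0,1,0,0,0]]' ; python3 -m inch '[[0,0,0,1,0,0,0]]';python3 -m inch '[[0,0,0,1,0,0,0]]'
```

```text
clock: 23.0
eef_pos: [530.3, 40.3, 177.5]
tcp_rot: [3.141, -0.0, 1.285]
contact_force: [-0.3, -0.0, -1.0]
opening: 0.343
clock: 23.1
eef_pos: [530.3, 40.4, 176.4]
tcp_rot: [3.141, -0.0, 1.285]
contact_force: [0.5, -0.3, -0.3]
opening: 0.34
clock: 23.2
eef_pos: [530.4, 40.3, 175.4]
tcp_rot: [3.141, -0.0, 1.285]
contact_force: [-1.5, -0.5, 3.8]
opening: 0.34
```

```bash
python3 -m inch '[[0,-0.2,-0.4,0,0,0,0]]' ; python3 -m inch '[[0,0,0,0.5,0,0,0]]'
```

```text
clock: 23.3
eef_pos: [530.2, 40.2, 175.4]
tcp_rot: [3.14, -0.0, 1.285]
contact_force: [1.0, 0.2, 0.8]
opening: 0.34
clock: 23.4
eef_pos: [530.4, 40.1, 175.2]
tcp_rot: [3.14, -0.0, 1.286]
contact_force: [-0.5, -0.7, 3.2]
opening: 0.342
```

```bash
python3 ov.py w16; python3 -c "
from h import *
snap('scene','s16');snap('side','d16')
crop('s16','s16c',220,130,350,230,6);crop('d16','d16c',190,110,320,210,6)"
```

```text
tool delta [ -0.4   0.5 -11.8] L 11.9 rows 1 each [ -0.4   0.5 -11.8]
levelling rotvec deg [ 0.09 -0.01 -0.  ]
```

View pics/w16c.png

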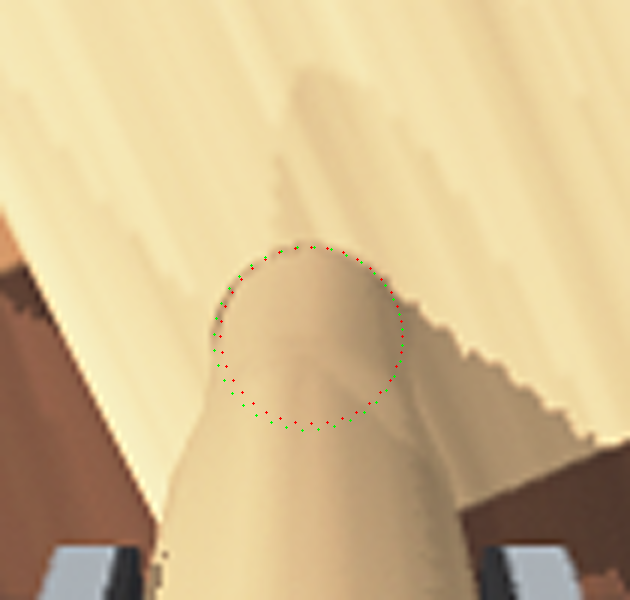

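View pics/s16c.png

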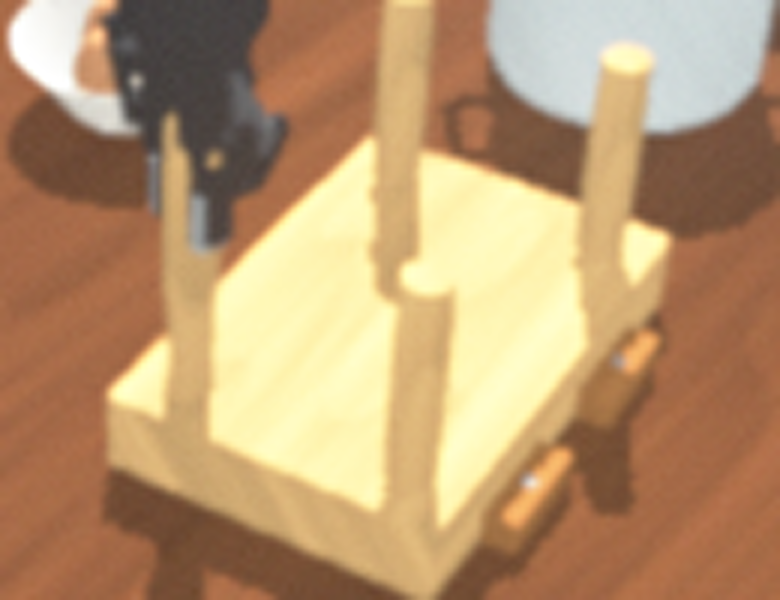

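View pics/d16c.png

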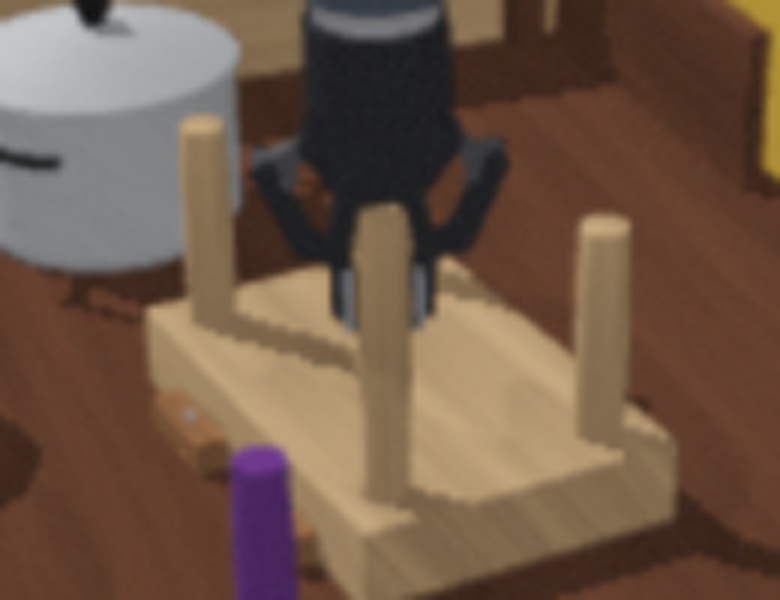

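```bash
python3 -m inch '[[0,-0.6,-0.5,-0.3,0.1,0,0],[0,0,0,0,0,0,0]]' ; python3 -m inch '[[0,0,0,0.8,0,0,0]]'; python3 -m inch '[[0,0,0,0.8,0,0,0]]'
```

```text
clock: 23.75
eef_pos: [529.8, 39.7, 175.4]
tcp_rot: [-3.142, -0.0, 1.286]
contact_force: [0.8, -0.0, -0.2]
opening: 0.348
clock: 23.85
eef_pos: [529.9, 39.6, 174.7]
tcp_rot: [3.141, -0.0, 1.285]
contact_force: [1.0, -1.0, 0.6]
opening: 0.342
clock: 23.95
eef_pos: [530.1, 39.6, 173.9]
tcp_rot: [3.141, -0.0, 1.286]
contact_force: [0.1, -0.7, -0.0]
opening: 0.343
```

Going in. Continuing slowly.

```bash
python3 -m inch '[[0,0,0,0.8,0,0,0],[0,0,0,0.8,0,0,0]]'; python3 -m inch '[[0,0,0,1,0,0,0],[0,0,0,1,0,0,0]]'; python3 -m inch '[[0,0,0,1,0,0,0],[0,0,0,1,0,0,0]]'
```

```text
clock: 24.15
eef_pos: [530.0, 39.4, 172.0]
tcp_rot: [3.141, -0.0, 1.286]
contact_force: [0.4, -1.5, -0.4]
opening: 0.343
clock: 24.35
eef_pos: [530.0, 39.4, 169.7]
tcp_rot: [3.141, -0.0, 1.286]
contact_force: [1.6, -1.1, -0.4]
opening: 0.339
clock: 24.55
eef_pos: [530.0, 39.4, 167.5]
tcp_rot: [3.141, -0.0, 1.286]
contact_force: [0.2, -1.2, 0.4]
opening: 0.338
```

```bash
python3 -m inch '[[0,-0.2,0.1,1,0,0,0],[0,0,0,1.2,0,0,0],[0,0,0,1.2,0,0,0],[0,0,0,1.2,0,0,0]]'; python3 -m inch '[[0,0,0,1.2,0,0,0],[0,0,0,1.2,0,0,0],[0,0,0,1.2,0,0,0],[0,0,0,1.2,0,0,0]]'
```

```text
clock: 24.95
eef_pos: [530.0, 39.3, 162.4]
tcp_rot: [3.141, -0.0, 1.286]
contact_force: [0.5, -0.2, -0.2]
opening: 0.341
clock: 25.35
eef_pos: [530.0, 39.3, 157.2]
tcp_rot: [3.141, -0.0, 1.286]
contact_force: [0.8, -0.3, -0.2]
opening: 0.339
```

```bash
python3 -m inch '[[0,0,0,1.2,0,0,0],[0,0,0,1.2,0,0,0],[0,0,0,1.2,0,0,0],[0,0,0,1.2,0,0,0]]'; python3 -m inch '[[0,0,0,1.2,0,0,0],[0,0,0,1.2,0,0,0],[0,0,0,1.2,0,0,0],[0,0,0,1.2,0,0,0]]'; python3 -m inch '[[0,0,0,1.2,0,0,0],[0,0,0,1.2,0,0,0],[0,0,0,1.2,0,0,0]]'
```

```text
clock: 25.75
eef_pos: [530.1, 39.3, 152.0]
tcp_rot: [3.141, -0.0, 1.286]
contact_force: [1.1, -1.3, 0.1]
opening: 0.341
clock: 26.15
eef_pos: [530.0, 39.3, 146.7]
tcp_rot: [3.141, -0.0, 1.286]
contact_force: [0.8, -1.4, 0.3]
opening: 0.34
clock: 26.45
eef_pos: [530.0, 39.3, 142.8]
tcp_rot: [3.141, -0.0, 1.286]
contact_force: [0.7, -0.1, 0.5]
opening: 0.342
```

```bash
python3 -m inch '[[0,0,0,1,0,0,0],[0,0,0,1,0,0,0]]'; python3 -m inch '[[0,0,0,0.8,0,0,0],[0,0,0,0.8,0,0,0]]'; python3 -m inch '[[0,0,0,0.7,0,0,0]]';python3 -m inch '[[0,0,0,0.6,0,0,0]]'
```

```text
clock: 26.65
eef_pos: [530.0, 39.3, 140.6]
tcp_rot: [3.141, -0.0, 1.286]
contact_force: [0.1, -0.9, 0.5]
opening: 0.343
clock: 26.85
eef_pos: [530.0, 39.3, 138.8]
tcp_rot: [3.141, -0.0, 1.286]
contact_force: [0.5, -0.7, 0.8]
opening: 0.337
clock: 26.95
eef_pos: [530.1, 39.3, 138.1]
tcp_rot: [3.141, -0.0, 1.286]
contact_force: [-0.2, -0.8, 0.2]
opening: 0.339
clock: 27.05
eef_pos: [530.0, 39.3, 137.4]
tcp_rot: [3.141, -0.0, 1.286]
contact_force: [1.2, -0.0, 0.2]
opening: 0.339
```

```bash
python3 -m inch '[[0,0,0,0.6,0,0,0]]';python3 -m inch '[[0,0,0,0.6,0,0,0]]'
```

```text
clock: 27.15
eef_pos: [530.1, 39.3, 136.8]
tcp_rot: [3.141, -0.0, 1.286]
contact_force: [0.2, -1.4, 1.0]
opening: 0.34
clock: 27.25
eef_pos: [530.3, 39.3, 136.7]
tcp_rot: [3.141, -0.0, 1.286]
contact_force: [-2.0, 0.6, 13.2]
opening: 0.34
```

```bash
python3 -m inch '[[0,0,0,0.6,0,0,0],[0,0,0,0.6,0,0,0]]';python3 -m inch '[[0,0,0,0.6,0,0,0],[0,0,0,0.6,0,0,0]]'
```

```text
clock: 27.45
eef_pos: [530.3, 39.4, 136.7]
tcp_rot: [3.141, -0.0, 1.286]
contact_force: [-2.5, -1.2, 7.8]
opening: 0.346
clock: 27.65
eef_pos: [530.3, 39.4, 136.7]
tcp_rot: [3.141, -0.0, 1.286]
contact_force: [-1.6, -1.0, 7.2]
opening: 0.343
```

```bash
python3 -m inch '[[0,0,0,0.9,0,0,0],[0,0,0,1,0,0,0]]';python3 -m inch '[[0,0,0,1,0,0,0],[0,0,0,1,0,0,0],[0,0,0,1,0,0,0]]'
```

```text
clock: 27.85
eef_pos: [530.4, 39.4, 136.7]
tcp_rot: [3.141, -0.0, 1.286]
contact_force: [-4.2, -0.9, 14.2]
opening: 0.338
clock: 28.15
eef_pos: [530.3, 39.4, 136.7]
tcp_rot: [3.141, -0.0, 1.286]
contact_force: [-2.8, -1.0, 12.7]
opening: 0.34
```

```bash
python3 -m inch '[[0,0,0,0,0,0,0],[0.45,0,0,0,0,0,0],[0.7,0,0,0,0,0,0],[1,0,0,0,0,0,0],[1,0,0,0,0,0,0],[1,0,0,0,0,0,0]]'; python3 -m inch '[[1,0,0,-10,0,0,0],[1,0,0,-30,0,0,0],[1,0,0,-40,0,0,0],[1,0,0,-45,0,0,0],[1,0,0,-30,0,0,0],[1,0,0,0,0,0,0]]'; python3 -c "
from h import *
snap('wrist','w20');snap('side','d20');snap('scene','s20')
crop('s20','s20c',90,110,350,300,3);crop('d20','d20c',180,110,400,320,2.8)"
```

```text
clock: 28.75
eef_pos: [529.7, 39.7, 136.4]
tcp_rot: [-3.141, -0.001, 1.285]
contact_force: [-0.5, 0.2, 0.1]
opening: 0.997
clock: 29.35
eef_pos: [528.9, 39.6, 299.5]
tcp_rot: [-3.139, 0.0, 1.285]
contact_force: [-0.2, 0.4, 0.1]
opening: 0.999
```

View pics/w20.png

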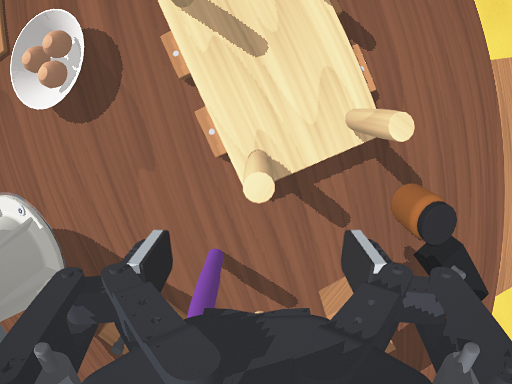

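View pics/s20c.png

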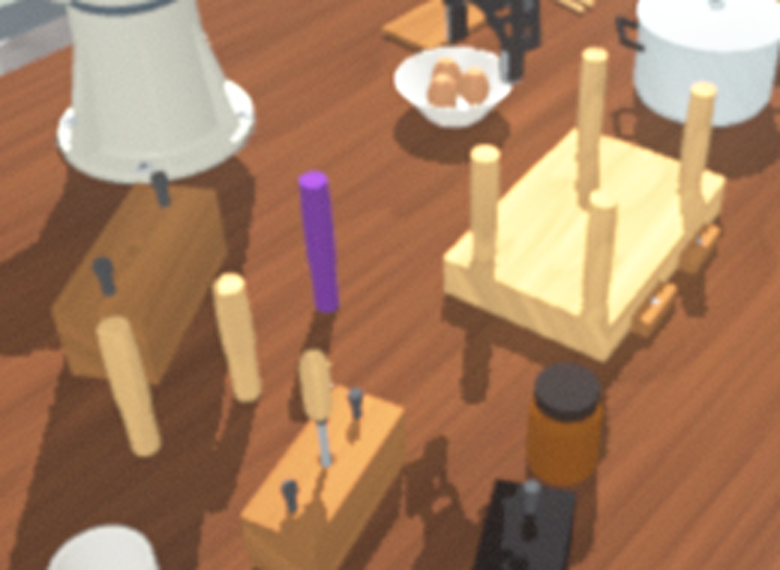

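View pics/d20c.png

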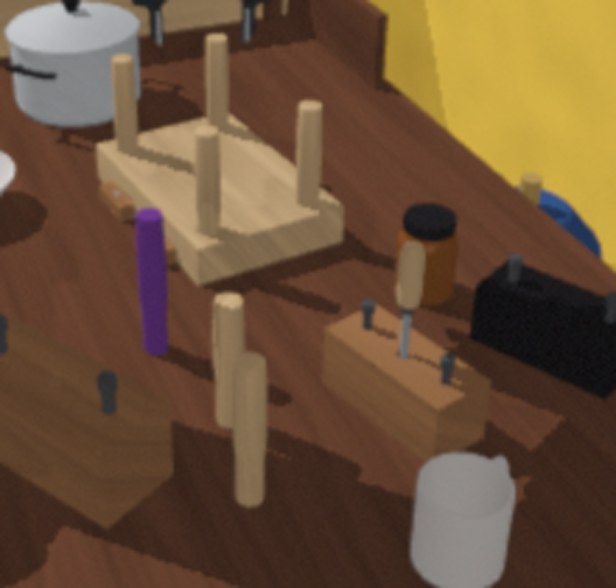

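```bash
python3 - <<'E'
from h import *
print('new top',onz('wrist',(259,187.3),180,load('w20')))
S=lambda x,y:(90+x/3-.3,110+y/3-.3); D=lambda x,y:(180+x/2.8-.3,110+y/2.8-.3)
for a,b in [((485,155),(208,133)),((594,58),(122,60)),((704,92),(217,40)),((602,202),(310,107)),((315,359),(413,249))]:
    print(tri([ray('scene',S(*a)),ray('side',D(*b))])[0])
print(onz('scene',S(326,465),70), r.sense()['contact_force'])
order.sign_off()
E
```

```text
new top [531.27514406  38.93389611 180.        ]
[532.72516183  37.48465151 178.56173357]
[500.97599579 271.08061326 176.65070868]
[636.44347788 290.37172622 176.26861155]
[666.02203805  54.53372097 177.7539219 ]
[ 620.96657853 -278.71887947  190.93215358]
[ 625.42319911 -284.32248759   70.        ] [-0.62134809  0.21937942 -0.37890406]
the job is handed in; nothing more can be done
```

The stool has its fourth leg: the long spare (170 mm) stands in the socket, level with the other three, and I handed the job in at about 29.5 s. The sign-off reports no verdict, so the checks below are my own.

- **Probing:** the probe's tip rested on the socket bottom about 40 mm down, held with roughly 6–7 N for about 0.6 s. I then stood the probe back in its hole in the tool block.
- **Fitting the leg:** the tenon first caught lightly on the socket's chamfer, at about 4 N. I shifted it by under 1 mm and it went down freely. I pressed it on the bottom with about 8–14 N for about 0.9 s. The highest wrist reading was about 15 N, against the 40 N limit.
- **Leg position:** the wrist camera put its top within about 1 mm of the socket axis. The scene and side cameras measured the new top at 178.6 mm and the other three at 176.3–177.8 mm. All four read low against the nominal 180 mm, but they agree to about 2 mm.
- **Everything else:** the probe stands in its hole with only a slight lean. The other two spare legs, the jar and the eggs look untouched. The pot and mug were only partly in the last crops, and what showed looked unmoved. The gripper is open and clear.
- **One disagreement:** on the first pass, the scene and side cameras placed the socket about 12 mm away from where the wrist camera did. Two wrist views agreed to within 1 mm, so I used the wrist camera, and the fit bore that out.

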